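# Load the instrument dryer and set its timer

### The arm

A 6-joint arm with a two-finger parallel gripper is mounted at the origin on the work surface. World frame = base frame: x ahead of the robot, y to its left, z up, the work surface at z = 0. Lengths are in m, angles in degrees, forces in N, time in s.
With the tool pointing down it reaches from about 0.275 to 0.975 m from the base axis. Payload 8.4 kg.
Tool frame: the origin (TCP) lies at the very end of the fingers, on their centre line; the grasp point (between the pads) lies 19 mm behind it; z points along the fingers, y is the line along which they close (so a half turn about z gives the same grasp; the last joint's range is limited). The gripper opens to 92 mm and grips with 3 to 60 N. Pads are 20 mm wide; open, the fingers measure 128 mm over their backs; the gripper's body (75 mm by 189 mm) begins 69 mm behind the grasp point.
Start: joints at [-76.112, 20.225, 93.587, -0, 66.188, -0.138], TCP at [0.151, -0.606, 0.215] pointing down, gripper open.
Joint ranges: [-150.9, 150.9], [-52.94, 120.26], [3.33, 152.33], [-74.26, 254.26], [0, 154.13], [-172.89, 172.89]. Speed limits (degrees/s): [127.2, 127.2, 159.86, 180, 180, 180].

### API

Orientations are given as [roll, pitch, yaw] about the fixed x, y, z axes, in that order (R = Rz(yaw) Ry(pitch) Rx(roll)).
In Python, from bench import ctrl gives the robot as it stands.
- The arm moves only by the shell command python3 shift.py 'ROWS' [FORCE]. ROWS is rows parted by semicolons, their numbers by spaces, 1 to 8 of them, each of 7 numbers: dx, dy, dz in m, then a rotation vector rx, ry, rz in degrees, then the opening from 0.0 (shut) to 1.0 (fully open); each row shifts and turns the commanded pose from where the row before left it, along the tool's axes as they then stand; what a row does not reach is not made up. A row lasts 1/12 s, in which the tool goes at most 0.0417 m and 7.16 degrees, less where a joint would pass 70% of its speed; a pose out of reach is approached as far as the arm can. The fingers move at their own pace and stop on an object; FORCE is the grip in N (left out, the last holds). Time passes only in rows, so rows that do not move let the fingers close. It prints the time, the measured TCP pose, the force, the opening and the grip force at its end.
- ctrl.observe(): the state, without advancing time (a new reading comes with each control period).
- ctrl.capture(name): name is "scene" or "top" or "wrist"; returns the picture (400x640x3 uint8, red, green, blue); there is no depth.
- ctrl.camera_model(name): a dict with "fovy" (degrees; the focal length in pixels is half the picture's height over the tangent of half this angle, whatever the lens; pixels are square), "cx", "cy" (the principal point, pixels), "R" (3x3) and "t" (3): a world point X has camera coordinates R X + t. Camera axes: x right, y down, z forward; pixel columns grow to the right and rows downward; lengths in m; the calibration is good to about 2 mm. A picture is of the moment at which its call begins: read the wrist's pose just before it. camera_model takes no time and is no camera call; for the wrist camera it gives the pose at the moment of the call.
- ctrl.close_job(): hands the job in; it is judged then, once.
The state is a dict: "time_s": time; "q": joint angles; "qd": joint speeds; "joint_torque": joint torques, N m; "position": TCP position; "tool_rot": TCP orientation; "wrist_force": force on the tool from outside, world axes, zero at the start; "moment": the same for the moment, N m; "width": opening from 0.0 (shut) to 1.0 (fully open); "gripper_force": force on a finger pad.
Only numpy, scipy, OpenCV 4.12 (cv2) and the standard library are available. Lean on these libraries where they do the work, as an engineer would, in place of code of your own. Each camera call takes 0.05 s, during which the arm holds its last target. There are 200 camera calls.

### The job

First turn the timer dial back to its end stop. Then lay every instrument on the mat flat in the drying tray, one to a compartment, scoops in the wide compartments and spatulas in the narrow ones, each with its steel head towards the vent block; then turn the dial clockwise from the stop one click for each instrument in the tray (three to five) and only then press the start button fully down and let it go. Leave the two bottles where they are.

Things in the scene. Friction and masses are not known exactly. Their poses are not given: they have to be found in the camera images.
- dryer: fixed white dryer, 236 (x) x 264 mm (y). On top five compartments along x, floor 30 mm above the bench, walls 4 thick, 8 mm high; from -y to +y: wide, three narrow, wide. Grey vent block with black slits, 36 deep, its top 70 mm above the bench, at the +x end (inner face x=+95 mm). Origin on the bench under the middle of the compartments; z up
- wide_left (a point): middle of the floor of a wide compartment of the drying tray: inside 60 wide (y) x 190 mm long (x); its axes are those of dryer; at the +y side of the tray
- wide_right (a point): middle of the floor of a wide compartment of the drying tray: inside 60 wide (y) x 190 mm long (x); its axes are those of dryer; at the -y side of the tray
- narrow_left (a point): middle of the floor of a narrow compartment of the drying tray: inside 40 wide (y) x 190 mm long (x); its axes are those of dryer; the +y one of the three narrow ones
- narrow_mid (a point): middle of the floor of a narrow compartment of the drying tray: inside 40 wide (y) x 190 mm long (x); its axes are those of dryer; in the middle of the tray
- narrow_right (a point): middle of the floor of a narrow compartment of the drying tray: inside 40 wide (y) x 190 mm long (x); its axes are those of dryer; the -y one of the three narrow ones
- timer: fixed white timer box, 170 (x) x 110 (y) x 60 mm high, dial and start button on its top. Origin on the bench under its centre; z up
- dial_grip (a point): grip point of the black timer dial, on its vertical axis 92 mm above the bench. The grip is an upright bar 60 long x 14 mm wide, its top 100 mm and its foot 70 mm above the bench; the bar lies along this point's y axis, and the white line on top marks the pointer end (+y)
- dial (a joint): dial angle, rad, growing clockwise seen from above. 0 = end stop (thick long white mark; pointer along the timer box's +y); it clicks into a notch every 30 degrees (0.524 rad), notches 0 to 6 (6: the other end). Turning takes about 0.08 N m; past half way it springs on into the next notch, and stays in a notch when let go
- start_top (a point): middle of the top of the round grey start button, 32 mm across, on the timer box on the side away from the dial; pressed straight down
- start (a joint): travel of the start button, m: 0 = released, 0.006 = fully down (about 4 N, springs back)
- mat: fixed black rubber mat, 240 (x) x 330 (y) x 3 mm thick, on which the instruments lie at first; origin at its underside centre
- scoop_a: hand scoop with white plastic handle and wide steel head, 170 mm long, may be absent (None). Box handle 100 long x 26 wide x 28 mm high, from x=-85 to x=+15 mm, then a head 70 long x 50 wide, floor 4 thick, side walls 11 mm high, open at the tip. Origin: underside, mid length and width; x from handle to head, z up. Mass about 0.12 kg, centre of mass near x=-20 mm.
- scoop_b: hand scoop with white plastic handle and wide steel head, 170 mm long, may be absent (None). Box handle 100 long x 26 wide x 28 mm high, from x=-85 to x=+15 mm, then a head 70 long x 50 wide, floor 4 thick, side walls 11 mm high, open at the tip. Origin: underside, mid length and width; x from handle to head, z up. Mass about 0.12 kg, centre of mass near x=-20 mm.
- spatula_a: hand spatula with white plastic handle and slim flat steel blade, 170 mm long, may be absent (None). Box handle 100 long x 26 wide x 28 mm high, from x=-85 to x=+15 mm, then a flat blade 70 long x 28 wide x 4 mm thick. Origin: underside, mid length and width; x from handle to head, z up. Mass about 0.12 kg, centre of mass near x=-20 mm.
- spatula_b: hand spatula with white plastic handle and slim flat steel blade, 170 mm long, may be absent (None). Box handle 100 long x 26 wide x 28 mm high, from x=-85 to x=+15 mm, then a flat blade 70 long x 28 wide x 4 mm thick. Origin: underside, mid length and width; x from handle to head, z up. Mass about 0.12 kg, centre of mass near x=-20 mm.
- spatula_c: hand spatula with white plastic handle and slim flat steel blade, 170 mm long, may be absent (None). Box handle 100 long x 26 wide x 28 mm high, from x=-85 to x=+15 mm, then a flat blade 70 long x 28 wide x 4 mm thick. Origin: underside, mid length and width; x from handle to head, z up. Mass about 0.12 kg, centre of mass near x=-20 mm.
- scoop_a_tip (a point): middle of the head's tip edge, 85 mm ahead of the origin (+x) and 2 mm above the underside
- scoop_b_tip (a point): middle of the head's tip edge, 85 mm ahead of the origin (+x) and 2 mm above the underside
- spatula_a_tip (a point): middle of the head's tip edge, 85 mm ahead of the origin (+x) and 2 mm above the underside
- spatula_b_tip (a point): middle of the head's tip edge, 85 mm ahead of the origin (+x) and 2 mm above the underside
- spatula_c_tip (a point): middle of the head's tip edge, 85 mm ahead of the origin (+x) and 2 mm above the underside
- reagent: white bottle, 56 mm across, 110 mm high, red cap, origin at its foot; a bystander, leave alone
- amber: amber bottle, 52 mm across, 100 mm high, origin at its foot; a bystander, leave alone

How it is judged (in metres and radians):
On the way, in this order (a step that is already met when the one before it is completed fails the run):
1. the dial is back at its end stop (value of joint dial below 0.15 rad), for 0.2 s.
2. every instrument lies flat in a compartment of its kind, head to the vent block (((x of scoop_a in the frame of wide_left between -0.014 and 0.014 m and y of scoop_a in the frame of wide_left between -0.01 and 0.01 m and z of scoop_a in the frame of wide_left between -0.006 and 0.006 m) or (x of scoop_a in the frame of wide_right between -0.014 and 0.014 m and y of scoop_a in the frame of wide_right between -0.01 and 0.01 m and z of scoop_a in the frame of wide_right between -0.006 and 0.006 m)) and x of each of scoop_a_tip, scoop_b_tip, spatula_a_tip, spatula_b_tip, spatula_c_tip in the frame of dryer above 0.05 m and angle between each of scoop_a, scoop_b, spatula_a, spatula_b, spatula_c's own z axis and vertical below 0.12 rad and linear speed of each of scoop_a, scoop_b, spatula_a, spatula_b, spatula_c below 0.03 m/s and ((x of scoop_b in the frame of wide_left between -0.014 and 0.014 m and y of scoop_b in the frame of wide_left between -0.01 and 0.01 m and z of scoop_b in the frame of wide_left between -0.006 and 0.006 m) or (x of scoop_b in the frame of wide_right between -0.014 and 0.014 m and y of scoop_b in the frame of wide_right between -0.01 and 0.01 m and z of scoop_b in the frame of wide_right between -0.006 and 0.006 m)) and ((x of spatula_a in the frame of narrow_left between -0.014 and 0.014 m and y of spatula_a in the frame of narrow_left between -0.01 and 0.01 m and z of spatula_a in the frame of narrow_left between -0.006 and 0.006 m) or (x of spatula_a in the frame of narrow_mid between -0.014 and 0.014 m and y of spatula_a in the frame of narrow_mid between -0.01 and 0.01 m and z of spatula_a in the frame of narrow_mid between -0.006 and 0.006 m) or (x of spatula_a in the frame of narrow_right between -0.014 and 0.014 m and y of spatula_a in the frame of narrow_right between -0.01 and 0.01 m and z of spatula_a in the frame of narrow_right between -0.006 and 0.006 m)) and ((x of spatula_b in the frame of narrow_left between -0.014 and 0.014 m and y of spatula_b in the frame of narrow_left between -0.01 and 0.01 m and z of spatula_b in the frame of narrow_left between -0.006 and 0.006 m) or (x of spatula_b in the frame of narrow_mid between -0.014 and 0.014 m and y of spatula_b in the frame of narrow_mid between -0.01 and 0.01 m and z of spatula_b in the frame of narrow_mid between -0.006 and 0.006 m) or (x of spatula_b in the frame of narrow_right between -0.014 and 0.014 m and y of spatula_b in the frame of narrow_right between -0.01 and 0.01 m and z of spatula_b in the frame of narrow_right between -0.006 and 0.006 m)) and ((x of spatula_c in the frame of narrow_left between -0.014 and 0.014 m and y of spatula_c in the frame of narrow_left between -0.01 and 0.01 m and z of spatula_c in the frame of narrow_left between -0.006 and 0.006 m) or (x of spatula_c in the frame of narrow_mid between -0.014 and 0.014 m and y of spatula_c in the frame of narrow_mid between -0.01 and 0.01 m and z of spatula_c in the frame of narrow_mid between -0.006 and 0.006 m) or (x of spatula_c in the frame of narrow_right between -0.014 and 0.014 m and y of spatula_c in the frame of narrow_right between -0.01 and 0.01 m and z of spatula_c in the frame of narrow_right between -0.006 and 0.006 m))), for 0.2 s.
3. the dial stands as many clicks from the stop as there are instruments ((value of joint dial between 2.43473 and 2.80125 rad or (height (world z) of scoop_a below -5 m and value of joint dial between 1.91114 and 2.27765 rad) or (height (world z) of scoop_b below -5 m and value of joint dial between 1.91114 and 2.27765 rad) or (height (world z) of spatula_a below -5 m and value of joint dial between 1.91114 and 2.27765 rad) or (height (world z) of spatula_b below -5 m and value of joint dial between 1.91114 and 2.27765 rad) or (height (world z) of spatula_c below -5 m and value of joint dial between 1.91114 and 2.27765 rad) or (height (world z) of each of scoop_a, scoop_b below -5 m and value of joint dial between 1.38754 and 1.75406 rad) or (height (world z) of each of scoop_a, spatula_a below -5 m and value of joint dial between 1.38754 and 1.75406 rad) or (height (world z) of each of scoop_a, spatula_b below -5 m and value of joint dial between 1.38754 and 1.75406 rad) or (height (world z) of each of scoop_a, spatula_c below -5 m and value of joint dial between 1.38754 and 1.75406 rad) or (height (world z) of each of scoop_b, spatula_a below -5 m and value of joint dial between 1.38754 and 1.75406 rad) or (height (world z) of each of scoop_b, spatula_b below -5 m and value of joint dial between 1.38754 and 1.75406 rad) or (height (world z) of each of scoop_b, spatula_c below -5 m and value of joint dial between 1.38754 and 1.75406 rad) or (height (world z) of each of spatula_a, spatula_b below -5 m and value of joint dial between 1.38754 and 1.75406 rad) or (height (world z) of each of spatula_a, spatula_c below -5 m and value of joint dial between 1.38754 and 1.75406 rad) or (height (world z) of each of spatula_b, spatula_c below -5 m and value of joint dial between 1.38754 and 1.75406 rad)) and not (height (world z) of scoop_a below -5 m and value of joint dial above 2.35619 rad) and not (height (world z) of scoop_b below -5 m and value of joint dial above 2.35619 rad) and not (height (world z) of spatula_a below -5 m and value of joint dial above 2.35619 rad) and not (height (world z) of spatula_b below -5 m and value of joint dial above 2.35619 rad) and not (height (world z) of spatula_c below -5 m and value of joint dial above 2.35619 rad) and not (height (world z) of each of scoop_a, scoop_b below -5 m and value of joint dial above 1.8326 rad) and not (height (world z) of each of scoop_a, spatula_a below -5 m and value of joint dial above 1.8326 rad) and not (height (world z) of each of scoop_a, spatula_b below -5 m and value of joint dial above 1.8326 rad) and not (height (world z) of each of scoop_a, spatula_c below -5 m and value of joint dial above 1.8326 rad) and not (height (world z) of each of scoop_b, spatula_a below -5 m and value of joint dial above 1.8326 rad) and not (height (world z) of each of scoop_b, spatula_b below -5 m and value of joint dial above 1.8326 rad) and not (height (world z) of each of scoop_b, spatula_c below -5 m and value of joint dial above 1.8326 rad) and not (height (world z) of each of spatula_a, spatula_b below -5 m and value of joint dial above 1.8326 rad) and not (height (world z) of each of spatula_a, spatula_c below -5 m and value of joint dial above 1.8326 rad) and not (height (world z) of each of spatula_b, spatula_c below -5 m and value of joint dial above 1.8326 rad)), for 0.3 s.
4. the start button is pressed down with the dial so set (all of step 3 and value of joint start above 0.0045 m), for 0.05 s.
At the end, for the whole second after the job is handed in: Every instrument lies flat and still on the floor of a compartment of its kind, within 14 mm along and 10 mm across of its middle, head to the vent block; the dial stands in the notch (within 0.35 click) whose number is that of the instruments; the start button is released (all of step 2 and all of step 3 and value of joint start below 0.002 m); the robot touches nothing.
It fails at once if a bottle pushed more than 30 mm or tipped over ((distance of reagent from where it was at the start of the episode above 0.03 m or angle between reagent's own z axis and vertical above 0.5 rad) or (distance of amber from where it was at the start of the episode above 0.03 m or angle between amber's own z axis and vertical above 0.5 rad)).
It fails at once if the start button pressed before the timer is set (dial under 2.5 clicks) (value of joint start above 0.0045 m and value of joint dial below 1.309 rad).
Of scoop_a, scoop_b, spatula_a, spatula_b, spatula_c only 3 to 5 are there at a start; the rules pass over those that are not, and their reading is None.
At some moment in a run one of scoop_a, scoop_b, spatula_a, spatula_b, spatula_c may be knocked a few centimetres aside while the robot is not near it.
Once in a run the grip may slacken for a moment while it holds something.
It also fails if it takes over 210 s, if anything falls off the work surface, if the arm or the gripper's body presses on something with over 40 N, if the wrist force passes 120 N, or if a joint passes its speed limit or range.

## Working session

There is one attempt and no reset: what is moved stays moved. The work goes in short steps, Python scripts to look and compute and a shell command to move; the robot and the scene stay as the last step left them, time stands still between calls to the robot, and variables do not carry over. Pictures are saved under pics/ and viewed, at most 14 in all, crops included, and the job is handed in when it is done.

```bash
ls; mkdir -p pics; python3 - <<'E'
from bench import ctrl
import cv2
print(ctrl.observe())
for n in ("top","scene"):
    m=ctrl.camera_model(n); print(n,m)
    cv2.imwrite(f"pics/{n}0.png",ctrl.capture(n)[:,:,::-1])
E
```

```text
bench.py
pics
shift.py
{'time_s': 0.0, 'q': array([-7.61131557e+01,  2.02618800e+01,  9.36290700e+01,  3.05347607e-04,
        6.61875959e+01, -1.38609304e-01]), 'qd': array([ 0.01527414,  0.07965415, -0.03899431,  0.1107008 , -0.12889263,
       -0.06743736]), 'joint_torque': array([ 1.64548055e-03, -5.93840325e+01, -3.34210360e+01,  6.99005323e-02,
        2.34345126e-02, -1.05041358e-04]), 'position': array([ 0.15134154, -0.60588832,  0.21387035]), 'tool_rot': array([-1.79921455e+02, -4.69201159e-04,  1.40253298e+01]), 'wrist_force': array([-0.71044814,  0.56948662,  0.07845294]), 'moment': array([0.01179465, 0.01511326, 0.01880968]), 'gripper_force': 0.0, 'width': 0.999183005801993}
top {'fovy': 52.6413381112724, 'cx': 324.4230759693996, 'cy': 203.99315270356632, 'R': array([[ 0.02934295, -0.99935032,  0.02092655],
       [-0.98420991, -0.03254174, -0.1739882 ],
       [ 0.17455615, -0.01549079, -0.98452536]]), 't': array([-0.02526019,  0.60279557,  1.29473257])}
scene {'fovy': 47.469159265433404, 'cx': 317.03080457409504, 'cy': 204.45096838595066, 'R': array([[ 0.76565587,  0.64301161, -0.01752594],
       [ 0.48170618, -0.59121475, -0.64685723],
       [-0.4262983 ,  0.48682768, -0.76240971]]), 't': array([-0.45967608, -0.24292961,  1.50580221])}
```

View pics/top0.png

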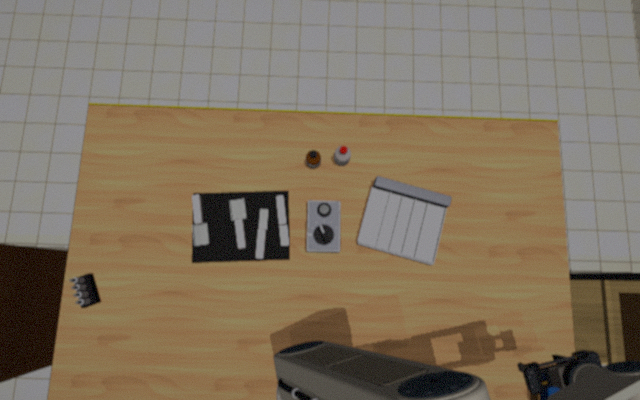

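View pics/scene0.png

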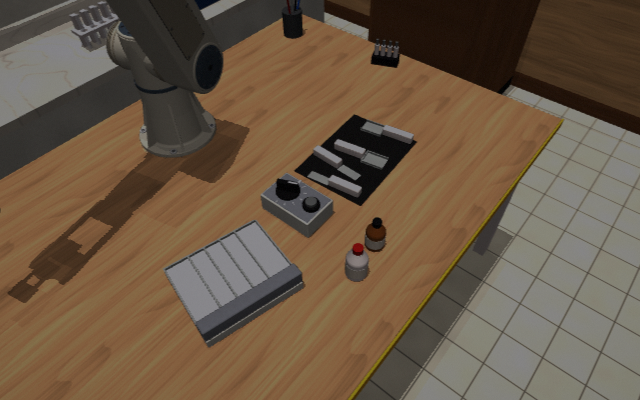

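Top view: the mat at left holds two scoops (col 200 head near, col 238 head far) and two spatulas (col 262 blade far, col 282 blade near). The timer is at (323,227) with its dial at (323,234), the dryer is at (405,222), and the bottles are at (313,158) and (342,155). The scene view agrees: four instruments.

```bash
cat > h.py <<'E'
import numpy as np, cv2
from bench import ctrl
from scipy.spatial.transform import Rotation as Ro
def K(m): 
    f=200/np.tan(np.radians(m["fovy"]/2)); return f,m["cx"],m["cy"]
def ray(m,uv,z):
    "world points where the pixel rays meet the plane at height z"
    f,cx,cy=K(m); uv=np.atleast_2d(uv).astype(float)
    d=np.c_[(uv[:,0]-cx)/f,(uv[:,1]-cy)/f,np.ones(len(uv))]@m["R"]
    c=-m["R"].T@m["t"]; return c+d*((z-c[2])/d[:,2])[:,None]
def proj(m,X):
    f,cx,cy=K(m); p=np.atleast_2d(X)@m["R"].T+m["t"]
    return np.c_[f*p[:,0]/p[:,2]+cx,f*p[:,1]/p[:,2]+cy]
def tool(goal,yaw=None):
    "shift to a goal in tool axes, tilt and turn still needed"
    s=ctrl.observe(); R=Ro.from_euler('xyz',s["tool_rot"],degrees=True)
    d=R.inv().apply(np.array(goal)-s["position"])
    r=None
    if yaw is not None:
        r=(R.inv()*Ro.from_euler('xyz',[180,0,yaw],degrees=True)).as_rotvec(degrees=True)
    print("pos",s["position"].round(4),s["tool_rot"].round(2),"t",s["time_s"],"| shift",d.round(4),"rot",None if r is None else r.round(2))
E
python3 - <<'E'
from h import *
im=cv2.imread("pics/top0.png"); m=ctrl.camera_model("top")
cv2.imwrite("pics/top0c.png",cv2.resize(im[170:270,185:455],None,fx=2.9,fy=2.9,interpolation=cv2.INTER_CUBIC))
for n,p,z in [("i1",(200,219),.02),("i2",(238,222),.02),("i3",(262,234),.02),("i4",(282,220),.02),("dial",(323,234),.1),("start",(324,210),.065),("tray",(405,222),.03),("amber",(313,152),.1),("reag",(342,149),.11)]:
    print(n,ray(m,p,z)[0].round(3))
w=ctrl.camera_model("wrist"); print(w, (-w["R"].T@w["t"]).round(3))
E
```

```text
i1 [0.544 0.411 0.02 ]
i2 [0.538 0.283 0.02 ]
i3 [0.5  0.2  0.02]
i4 [0.549 0.135 0.02 ]
dial [ 0.498 -0.004  0.1  ]
start [ 0.581 -0.005  0.065]
tray [ 0.555 -0.281  0.03 ]
amber [0.767 0.037 0.1  ]
reag [ 0.778 -0.058  0.11 ]
{'fovy': 63.54184457611839, 'cx': 320.2675522794056, 'cy': 199.20126560511915, 'R': array([[ 0.24213275, -0.97024102, -0.00202479],
       [-0.93512716, -0.23392511,  0.26611322],
       [-0.25866761, -0.06254129, -0.96393965]]), 't': array([-0.62353587, -0.02959165,  0.39159633])} [ 0.225 -0.587  0.384]
```

View pics/top0c.png

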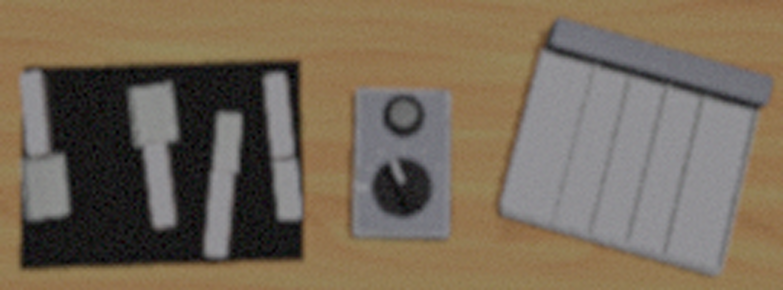

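```bash
R='.034 -.0196 -.0095 0 0 0 1'
python3 shift.py '.032 -.018 -.016 0 0 0 1;.032 -.018 -.016 0 0 0 1;.032 -.018 -.016 0 0 0 1;.032 -.018 -.016 0 0 0 1;.032 -.018 -.016 0 0 0 1;.032 -.018 -.016 0 0 0 1;.032 -.018 -.016 0 0 0 1;.032 -.018 -.01 0 0 0 1'
python3 shift.py '.032 -.018 0 0 0 2 1;.032 -.018 0 0 0 2 1;.032 -.018 0 0 0 2 1;.032 -.018 0 0 0 2 1;0 0 0 0 0 6 1;0 0 0 0 0 6 1;0 0 0 0 0 6 1;0 0 0 0 0 0 1'
python3 - <<'E'
from h import *
w=ctrl.camera_model("wrist"); im=ctrl.capture("wrist"); np.savez("tray.npz",**w)
cv2.imwrite("pics/w1.png",im[:,:,::-1]); tool([.43,0,.33],26); print(ctrl.observe()["q"].round(1), (-w["R"].T@w["t"]).round(3))
E
```

```text
time_s: 0.77
position: [0.3661, -0.4034, 0.3381]
tool_rot: [179.9, -0.0, 14.0]
wrist_force: [0.8, 0.1, -0.7]
width: 0.998
gripper_force: 0.0
time_s: 1.43
position: [0.4768, -0.3091, 0.3362]
tool_rot: [-180.0, 0.0, -12.2]
wrist_force: [0.6, -0.5, 0.3]
width: 1.0
gripper_force: 0.0
pos [ 0.4767 -0.3093  0.3363] [-1.7999e+02  3.0000e-02 -1.1860e+01] t 1.4833 | shift [-0.1092 -0.2931  0.0064] rot [-2.000e-02  3.000e-02 -3.786e+01]
[-33.1   9.8  92.   -0.   78.3  68.7] [ 0.551 -0.325  0.506]
```

View pics/w1.png

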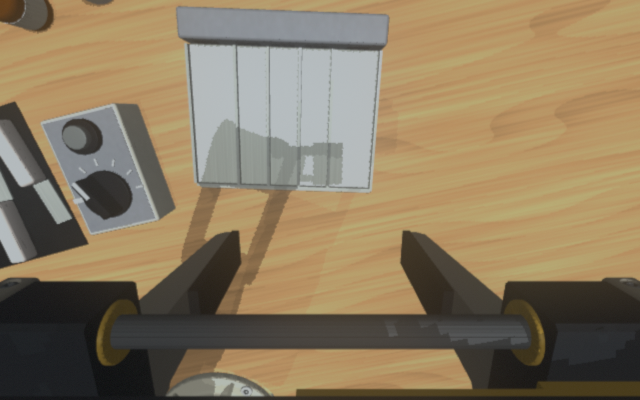

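The dial's pointer end is at about (75,187) with its centre near (105,192). The tray outline has near corners (197,188) and (371,190), and the vent block lies along row 25.

```bash
python3 - <<'E'
from h import *
im=cv2.imread("pics/w1.png"); m=dict(np.load("tray.npz"))
hsv=cv2.cvtColor(im,cv2.COLOR_BGR2HSV)
mk=((hsv[:,:,1]<45)&(hsv[:,:,2]>60)).astype(np.uint8); mk[:,:178]=0; mk[230:]=0; mk[:,400:]=0
def edge(rows,side):
    P=[]
    for r in rows:
        c=np.where(mk[r])[0]
        P.append((c.min()-.5 if side<0 else c.max()+.5,r))
    return np.array(P)
L=ray(m,edge(range(60,180),-1),.038); Rr=ray(m,edge(range(60,180),1),.038)
B=[]
for c in range(215,360):
    r=np.where(mk[:,c])[0]; B.append((c,r.max()+.5))
B=ray(m,B,.038)
def fit(P):
    v=cv2.fitLine(P[:,:2].astype(np.float32),cv2.DIST_HUBER,0,.001,.001).ravel(); return v[:2]*np.sign(v[0] if abs(v[0])>abs(v[1]) else v[1]),v[2:]
l,r,b=fit(L),fit(Rr),fit(B)
for n,v in zip("lrb",(l,r,b)): print(n,np.degrees(np.arctan2(v[0][1],v[0][0])).round(2),v[1].round(4))
def cut(a,b):
    s=np.linalg.solve(np.c_[a[0],-b[0]],b[1]-a[1]); return a[1]+s[0]*a[0]
cl,cr=cut(l,b),cut(r,b); print(cl.round(4),cr.round(4),"width",np.linalg.norm(cl-cr).round(4))
d=cl-cr; yaw=np.arctan2(-d[0],d[1]); ex=np.array([np.cos(yaw),np.sin(yaw)]); ey=np.array([-ex[1],ex[0]])
print("yaw",np.degrees(yaw))
# vent block inner top edge z=.07
V=[]
g=hsv[:,:,2].astype(int)
for c in range(200,370,4): V.append((c,33+np.argmin(np.diff(g[33:48,c]))+.5))
V=np.array(V);print(V[::12].tolist()); V=fit(ray(m,V,.07)); print("vent",V[1].round(4),np.degrees(np.arctan2(V[0][1],V[0][0])).round(2))
mid=(cl+cr)/2; print("origin by near edge",(mid+ex*.099).round(4)," depth near->vent",((V[1]-mid)@ex).round(4))
E
```

```text
l -14.15 [ 0.5754 -0.1404]
r -14.23 [ 0.5195 -0.3987]
b 75.73 [ 0.449  -0.2511]
[ 0.4831 -0.1171] [ 0.418  -0.3729] width 0.2639
yaw -14.270433
[[200.0, 38.5], [248.0, 39.5], [296.0, 41.5], [344.0, 43.5]]
vent [ 0.6441 -0.2802] 75.81
origin by near edge [ 0.5465 -0.2694]  depth near->vent 0.1962
```

```bash

python3 shift.py '-.009 -.027 0 0 0 -3.5 1;-.009 -.027 0 0 0 -3.5 1;-.009 -.027 0 0 0 -3.5 1;-.009 -.027 0 0 0 -3.5 1;-.009 -.027 0 0 0 -3.5 1;-.009 -.027 0 0 0 -3.5 1;-.009 -.027 0 0 0 -3.5 1;-.009 -.027 0 0 0 -3.5 1'
python3 - <<'E'
from h import *
tool([.42,.06,.34],10)
E
```

```text
time_s: 2.15
position: [0.4036, -0.095, 0.3364]
tool_rot: [-180.0, -0.0, 16.4]
wrist_force: [0.2, -0.6, -0.5]
width: 0.998
gripper_force: 0.0
pos [ 0.4036 -0.095   0.3364] [-179.99   -0.     16.42] t 2.15 | shift [ 0.0595 -0.144  -0.0035] rot [-0.01 -0.    6.42]
```

```bash

python3 shift.py '.012 -.027 0 0 0 1.6 1;.012 -.027 0 0 0 1.6 1;.012 -.027 0 0 0 1.6 1;.012 -.027 0 0 0 1.6 1;.012 -.027 0 0 0 0 1;0 0 0 0 0 0 1;0 0 0 0 0 0 1'
python3 - <<'E'
from h import *
w=ctrl.camera_model("wrist"); im=ctrl.capture("wrist"); np.savez("w2.npz",**w)
cv2.imwrite("pics/w2.png",im[:,:,::-1]); tool([.42,.06,.34],10); print((-w["R"].T@w["t"]).round(3))
E
```

```text
time_s: 2.73
position: [0.4328, 0.0497, 0.3364]
tool_rot: [180.0, 0.0, 10.0]
wrist_force: [-0.1, 0.1, 0.6]
width: 0.999
gripper_force: 0.0
pos [0.4326 0.0488 0.3364] [1.7998e+02 4.0000e-02 9.8500e+00] t 2.7833 | shift [-0.0105 -0.0132 -0.0036] rot [ 0.02  0.04 -0.15]
[0.507 0.063 0.507]
```

View pics/w2.png

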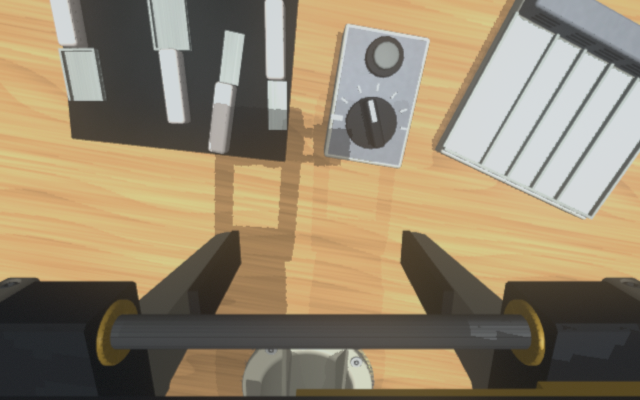

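```bash
python3 - <<'E'
from h import *
im=cv2.imread("pics/w2.png"); m=dict(np.load("w2.npz"))
hsv=cv2.cvtColor(im,cv2.COLOR_BGR2HSV); V=hsv[:,:,2]
box=((hsv[:,:,1]<60)&(V>90)).astype(np.uint8); roi=np.zeros_like(box); roi[15:180,315:437]=1
cs,_=cv2.findContours(box*roi,0,2); c=max(cs,key=cv2.contourArea); X=ray(m,c[:,0,:],.06)[:,:2]
r=cv2.minAreaRect(X.astype(np.float32)*1000); print("box",r)
def blob(x0,x1,y0,y1,mask):
    k=np.zeros_like(box);k[y0:y1,x0:x1]=1; cs,_=cv2.findContours((mask*k).astype(np.uint8),0,2); return max(cs,key=cv2.contourArea)[:,0,:]
d=blob(342,400,92,152,(V<85)); (cx,cy),rad=cv2.minEnclosingCircle(d); print(cx,cy,rad)
e=cv2.fitEllipse(d);print("ell",e)
for z in (.066,.07): print("disk",ray(m,(cx,cy),z).round(4),ray(m,e[0],z).round(4))
wl=np.argwhere((V>130)[96:130,360:384])+[96,360]; wl=wl[:,::-1]; P=ray(m,wl,.1); print(len(P),"line mid",P.mean(0).round(4))
v=cv2.fitLine(P[:,:2].astype(np.float32),2,0,.001,.001).ravel(); print("line dir",np.degrees(np.arctan2(v[1],v[0])),np.ptp(P@np.array([v[0],v[1],0])))
b=blob(360,407,30,78,(V<100)); e=cv2.fitEllipse(b); print("button",e,ray(m,e[0],.068).round(4))
cv2.imwrite("pics/w2c.png",cv2.resize(im[20:175,310:440],None,fx=4,fy=3.8,interpolation=cv2.INTER_CUBIC))
E
```

```text
box ((532.343505859375, -3.784412384033203), (168.20291137695312, 110.08834075927734), 0.724784255027771)
370.5108337402344 122.38148498535156 25.459491729736328
ell ((370.3695373535156, 122.46176147460938), (48.47663879394531, 49.68527603149414), 38.35480880737305)
disk [[ 0.5029 -0.0049  0.066 ]] [[ 0.5028 -0.0048  0.066 ]]
disk [[ 0.5029 -0.0043  0.07  ]] [[ 0.5028 -0.0041  0.07  ]]
166 line mid [0.5207 0.0022 0.1   ]
line dir 21.75531 0.033180445233585154
button ((383.8067932128906, 56.35246276855469), (36.286190032958984, 40.410064697265625), 28.580753326416016) [[ 0.5847 -0.0038  0.068 ]]
```

View pics/w2c.png

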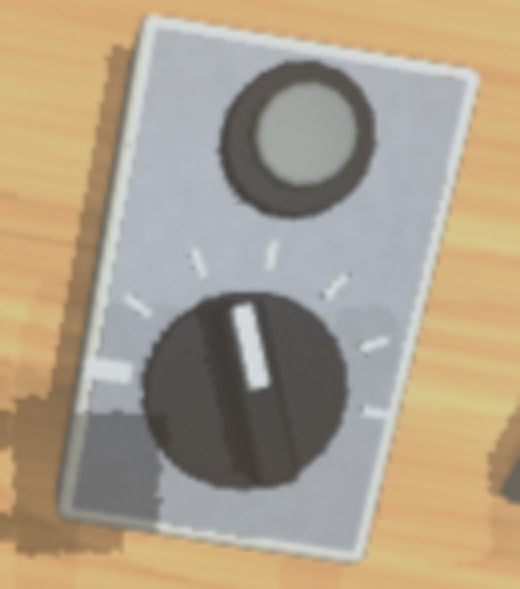

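```bash

python3 shift.py '0 0 0 0 0 -6 .5;0 0 0 0 0 -6 .5;0 0 0 0 0 -2 .5;0 0 0 0 0 0 .5' 25
python3 - <<'E'
from h import *
tool([.503,-.0043,.15],24)
E
```

```text
time_s: 3.12
position: [0.4326, 0.0475, 0.3366]
tool_rot: [180.0, 0.0, 23.7]
wrist_force: [-0.7, 0.3, 1.0]
width: 0.732
gripper_force: 0.0
pos [0.4326 0.0475 0.3366] [1.7998e+02 2.0000e-02 2.3720e+01] t 3.1167 | shift [0.0437 0.0757 0.1866] rot [ 0.02  0.02 -0.28]
```

```bash

python3 shift.py '.0073 .0126 .031 0 0 0 .5;.0073 .0126 .031 0 0 0 .5;.0073 .0126 .031 0 0 0 .5;.0073 .0126 .031 0 0 0 .5;.0073 .0126 .031 0 0 0 .5;.0073 .0127 .031 0 0 0 .5;0 0 0 0 0 0 .5;0 0 0 0 0 0 .5'
python3 - <<'E'
from h import *
tool([.503,-.0043,.08],24)
E
```

```text
time_s: 3.78
position: [0.5021, -0.0041, 0.1494]
tool_rot: [-179.9, 0.2, 23.5]
wrist_force: [0.1, 0.3, 0.7]
width: 0.503
gripper_force: 0.0
pos [ 0.5021 -0.0041  0.1494] [-179.91    0.21   23.48] t 3.7833 | shift [0.001  0.0007 0.0694] rot [-0.09  0.21 -0.52]
```

```bash

python3 shift.py '.001 0 .023 0 0 0 .5;0 0 .023 0 0 0 .5;0 0 .023 0 0 0 .5;0 0 0 0 0 0 .0;0 0 0 0 0 0 .0;0 0 0 0 0 0 .0;0 0 0 0 0 0 .0;0 0 0 0 0 0 .0' 25
```

```text
time_s: 4.45
position: [0.5061, -0.0032, 0.0836]
tool_rot: [179.8, -0.2, 23.7]
wrist_force: [5.5, -20.7, 3.8]
width: 0.162
gripper_force: 10.3
```

```bash

python3 shift.py '0 0 0 0 0 -6 0;0 0 0 0 0 -6 0;0 0 0 0 0 -6 0;0 0 0 0 0 -6 0;0 0 0 0 0 -6 0;0 0 0 0 0 -6 0;0 0 0 0 0 -6 0;0 0 0 0 0 -6 0'
python3 shift.py '0 0 0 0 0 -6 0;0 0 0 0 0 -6 0;0 0 0 0 0 -6 0;0 0 0 0 0 -1 0;0 0 0 0 0 0 0;0 0 0 0 0 0 0;0 0 0 0 0 0 0;0 0 0 0 0 0 0'
python3 -c "
from h import *
s=ctrl.observe();print(s['moment'],s['q'])"
```

```text
time_s: 5.12
position: [0.5036, -0.0018, 0.0834]
tool_rot: [-179.9, -0.1, 71.9]
wrist_force: [-9.0, 4.7, 18.2]
width: 0.147
gripper_force: 25.0
time_s: 5.78
position: [0.5021, -0.0016, 0.0834]
tool_rot: [-179.8, -0.1, 90.6]
wrist_force: [-13.5, 6.5, 22.7]
width: 0.15
gripper_force: 25.0
[ 1.14795624  2.36273219 -0.10951784] [ -0.41333159  19.53591142 114.67599762   0.1220307   46.00379442
  -1.08230988]
```

```bash

python3 shift.py '0 0 -.003 0 0 0 .4;0 0 0 0 0 0 .5;0 0 0 0 0 0 .5;0 0 -.02 0 0 0 .5;0 0 -.035 0 0 0 .6;0 0 -.035 0 0 0 .65;0 0 -.035 0 0 0 .65;0 0 -.035 0 0 0 .65'
python3 -c "
from h import *
tool([.45,.22,.33],10);print(ctrl.observe()['q'])"
```

```text
time_s: 6.45
position: [0.5042, -0.0027, 0.2465]
tool_rot: [180.0, 0.0, 90.6]
wrist_force: [0.9, -0.2, -0.1]
width: 0.649
gripper_force: 0.0
pos [ 0.5042 -0.0027  0.2465] [1.7997e+02 1.0000e-02 9.0620e+01] t 6.45 | shift [ 0.2233 -0.0518 -0.0836] rot [ 3.000e-02 -1.000e-02  8.062e+01]
[-4.72131877e-01  7.52859566e+00  1.06051003e+02 -5.88499418e-03
  6.63943668e+01 -1.08642149e+00]
```

```bash

python3 shift.py '.03 -.009 -.012 0 0 0 .65;.03 -.009 -.012 0 0 0 .65;.03 -.009 -.012 0 0 0 .65;.03 -.009 -.012 0 0 0 .65;.03 -.009 -.012 0 0 0 .65;.03 -.009 -.012 0 0 0 .65;.03 -.009 -.012 0 0 0 .65;0 0 0 0 0 7 .65'
python3 shift.py '0 0 0 0 0 7 .65;0 0 0 0 0 7 .65;0 0 0 0 0 7 .65;0 0 0 0 0 7 .65;0 0 0 0 0 7 .65;0 0 0 0 0 7 .65;0 0 0 0 0 7 .65;0 0 0 0 0 7 .65'
python3 shift.py '0 0 0 0 0 7 .65;0 0 0 0 0 7 .65;0 0 0 0 0 7 .65;0 0 0 0 0 0 .65;0 0 0 0 0 0 .65'
python3 - <<'E'
from h import *
w=ctrl.camera_model("wrist"); im=ctrl.capture("wrist"); np.savez("w3.npz",**w)
cv2.imwrite("pics/w3.png",im[:,:,::-1]); tool([.45,.22,.33],10); print((-w["R"].T@w["t"]).round(3))
E
```

```text
time_s: 7.12
position: [0.4387, 0.2112, 0.3311]
tool_rot: [179.8, -0.2, 83.9]
wrist_force: [0.4, 0.0, -0.2]
width: 0.652
gripper_force: 0.0
time_s: 7.78
position: [0.4392, 0.2067, 0.3287]
tool_rot: [180.0, -0.0, 27.3]
wrist_force: [0.1, -1.1, -0.2]
width: 0.647
gripper_force: 0.0
time_s: 8.2
position: [0.4391, 0.2067, 0.3287]
tool_rot: [-180.0, -0.0, 6.8]
wrist_force: [-0.1, -1.0, -0.1]
width: 0.645
gripper_force: 0.0
pos [0.4391 0.2067 0.3286] [-1.80e+02 -1.00e-02  6.87e+00] t 8.25 | shift [ 0.0124 -0.0119 -0.0014] rot [-0.   -0.01 -3.13]
[0.514 0.216 0.499]
```

View pics/w3.png

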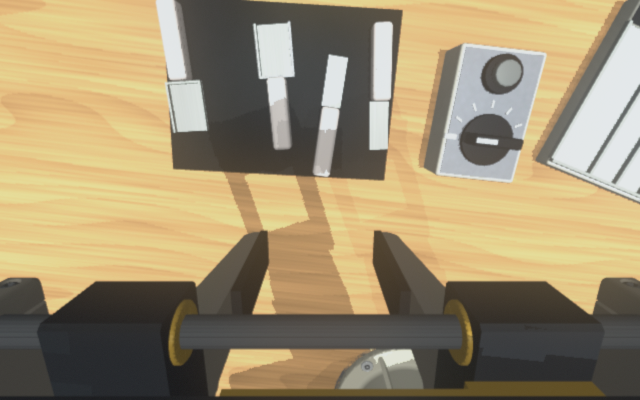

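The dial bar now points at the thick mark (about (452,133)): it's at the stop. The instruments' blobs are clear on the mat.

```bash
cat > inst.py <<'E'
from h import *
def find(im,m,matz=.003):
    hsv=cv2.cvtColor(im,cv2.COLOR_BGR2HSV); V=hsv[:,:,2]
    # mat region: hull of dark mat + instruments, in world
    uu,vv=np.meshgrid(np.arange(640),np.arange(230)); X=ray(m,np.c_[uu.ravel(),vv.ravel()],.015)
    ok=((X[:,0]>.38)&(X[:,0]<.70)&(X[:,1]>.085)&(X[:,1]<.47)).reshape(230,640)
    mk=(ok&(V[:230]>75)&(hsv[:230,:,1]<60)).astype(np.uint8)
    mk=cv2.morphologyEx(mk,cv2.MORPH_OPEN,np.ones((3,3),np.uint8))
    cs,_=cv2.findContours(mk,0,2); out=[]
    for c in cs:
        if cv2.contourArea(c)<800: continue
        px=np.argwhere(cv2.drawContours(np.zeros_like(mk),[c],0,1,-1))[:,::-1]
        P=ray(m,px,.017)[:,:2]; v=cv2.fitLine(P.astype(np.float32),2,0,.001,.001).ravel(); a,o=v[:2],v[2:]
        s=(P-o)@a; n=(P-o)@[-a[1],a[0]]
        w=[np.ptp(n[(s>q0)&(s<q1)]) for q0,q1 in ((s.min()+.015,s.min()+.05),(s.max()-.05,s.max()-.015))]
        # side-wise mean brightness for spatula ends
        g=[V[px[k,1],px[k,0]].mean() for k in ((s<s.min()+.05),(s>s.max()-.05))]
        out.append(dict(px=px,a=a,o=o,ends=(s.min(),s.max()),w=w,g=g,touch=px[:,1].min()<=1))
    return out
def pose(im,m,i,headmax):
    "headmax: head at +a end. Tip seen at z .006, handle end at z .031, axis from handle top"
    a=i["a"] if headmax else -i["a"]
    P7=ray(m,i["px"],.006)[:,:2]; P31=ray(m,i["px"],.031)[:,:2]
    tip=((P7-i["o"])@a).max(); end=((P31-i["o"])@a).min()
    return a,tip,end
E
python3 - <<'E'
from inst import *
im=cv2.imread("pics/w3.png"); m=dict(np.load("w3.npz"))
for i in find(im,m):
    print(i["o"].round(4),"ang",np.degrees(np.arctan2(i["a"][1],i["a"][0])).round(1),"ends",np.round(i["ends"],4),"w",np.round(i["w"],3),"g",np.round(i["g"]),i["touch"],"px",i["px"].min(0),i["px"].max(0))
    for h in (0,1):
        a,t,e=pose(im,m,i,h); print("  headmax",h,"len",round(t-e,4),"tip",(i["o"]+a*t).round(4),"end",(i["o"]+a*e).round(4))
E
```

```text
[0.555  0.2047] ang 33.5 ends [-0.1511  0.1291] w [0.127 0.128] g [112. 135.] False px [252   2] [399 177]
  headmax 0 len 0.2785 tip [0.4267 0.1198] end [0.6589 0.2735]
  headmax 1 len 0.2803 tip [0.6657 0.278 ] end [0.432  0.1233]
[0.5277 0.4112] ang 10.9 ends [-0.121   0.1053] w [0.057 0.043] g [ 81. 177.] True px [156   0] [218 167]
  headmax 0 len 0.2234 tip [0.4073 0.388 ] end [0.6266 0.4302]
  headmax 1 len 0.2278 tip [0.6345 0.4317] end [0.4109 0.3887]
```

```bash
sed -i 's/V\[:230\]>75/V[:230]>TH/; s/^def find/TH=105\ndef find/; s/-1))\[:,::-1\]/-1)\&mk)[:,::-1]/' inst.py
cat > show.py <<'E'
import sys
from inst import *
def show(im,m,lim=None):
    for i in find(im,m):
        print(i["o"].round(4),"ang",np.degrees(np.arctan2(i["a"][1],i["a"][0])).round(1),"w",np.round(i["w"],3),"g",np.round(i["g"]),i["touch"],"px",i["px"].min(0),i["px"].max(0))
        for h in (0,1):
            a,t,e=pose(im,m,i,h); ty=i["o"]+a*t; print("  headmax",h,"len",round(t-e,4),"tip",ty.round(4),"origin(tip)",(ty-.085*a).round(4),"origin(end)",(i["o"]+a*(e+.085)).round(4))
E
python3 - <<'E'
from show import *
im=cv2.imread("pics/w3.png"); m=dict(np.load("w3.npz"))
V=im.max(2); print("mat",V[100,230],V[100,360],V[150,230],"handle",V[120,280],V[145,280],V[150,326],V[110,186],V[125,378])
show(im,m)
E
```

```text
mat 67 76 66 handle 197 181 183 219 227
[0.51   0.2029] ang -1.2 w [0.026 0.029] g [178. 221.] False px [313  54] [347 176]
  headmax 0 len 0.1715 tip [0.416 0.205] origin(tip) [0.501  0.2031] origin(end) [0.5024 0.2031]
  headmax 1 len 0.1705 tip [0.5914 0.2012] origin(tip) [0.5064 0.203 ] origin(end) [0.5059 0.203 ]
[0.5578 0.1365] ang 7.1 w [0.029 0.029] g [217. 213.] False px [369  21] [393 149]
  headmax 0 len 0.169 tip [0.4675 0.1253] origin(tip) [0.5519 0.1358] origin(end) [0.5509 0.1356]
  headmax 1 len 0.1721 tip [0.6412 0.1468] origin(tip) [0.5568 0.1364] origin(end) [0.5547 0.1361]
[0.5526 0.2839] ang 9.8 w [0.027 0.052] g [175. 219.] False px [253  21] [294 149]
  headmax 0 len 0.1681 tip [0.4506 0.2663] origin(tip) [0.5343 0.2807] origin(end) [0.5325 0.2804]
  headmax 1 len 0.1715 tip [0.6223 0.2958] origin(tip) [0.5385 0.2815] origin(end) [0.537  0.2812]
[0.5403 0.4174] ang 11.4 w [0.053 0.034] g [208. 206.] True px [156   0] [207 132]
  headmax 0 len 0.1679 tip [0.4613 0.4015] origin(tip) [0.5446 0.4183] origin(end) [0.5425 0.4179]
  headmax 1 len 0.1753 tip [0.6338 0.4363] origin(tip) [0.5505 0.4195] origin(end) [0.5453 0.4184]
```

```bash
python3 - <<'E'
from h import *
tool([.481,.2035,.12],-1.2)
E
```

```text
pos [0.4391 0.2067 0.3286] [-1.80e+02 -1.00e-02  6.87e+00] t 8.25 | shift [0.0412 0.0082 0.2086] rot [-0.   -0.01  8.07]
```

```bash

python3 shift.py '.007 .0014 .035 0 0 0 .65;.007 .0014 .035 0 0 0 .65;.007 .0014 .035 0 0 0 .65;.007 .0014 .035 0 0 0 .65;.007 .0014 .035 0 0 0 .65;.006 .001 .034 0 0 0 .65;0 0 0 0 0 4 .65;0 0 0 0 0 4 .65'
python3 -c "
from h import *
tool([.481,.2035,.015],-1.2)"
```

```text
time_s: 8.92
position: [0.4794, 0.2028, 0.117]
tool_rot: [179.9, 0.2, -1.3]
wrist_force: [0.0, -1.0, 0.7]
width: 0.654
gripper_force: 0.0
pos [0.4794 0.2028 0.117 ] [179.89   0.25  -1.34] t 8.9167 | shift [ 0.002  -0.0009  0.102 ] rot [ 0.11  0.25 -0.14]
```

```bash

python3 shift.py '0.001 0 .034 0 0 0 .65;0 0 .034 0 0 0 .65;0 0 .033 0 0 0 .65;0 0 0 0 0 0 .65;0 0 0 0 0 0 .1;0 0 0 0 0 0 .1;0 0 0 0 0 0 .1;0 0 0 0 0 0 .1' 30
python3 shift.py '0 0 0 0 0 0 .1;0 0 -.02 0 0 0 .1;0 0 -.03 0 0 0 .1;0 0 -.03 0 0 0 .1;0 0 -.03 0 0 0 .1;0 0 -.03 0 0 0 .1;0 0 -.03 0 0 0 .1;0 0 0 0 0 0 .1'
python3 -c "
from h import *
o=np.array([.5472,-.2697]);R=Ro.from_euler('z',-14.2,degrees=True).as_matrix()[:2,:2]
for n,y in (('wl',.098),('nl',.044),('nr',-.044),('wr',-.098)): print(n,'same',(o+R@[-.025,y]).round(4))
tool(list(o+R@[-.025,-.044])+[.18],-14.2)"
```

```text
time_s: 9.58
position: [0.483, 0.2041, 0.0205]
tool_rot: [-179.9, -0.2, -1.3]
wrist_force: [-0.6, 0.5, -0.2]
width: 0.38
gripper_force: 0.0
time_s: 10.25
position: [0.4848, 0.2048, 0.1951]
tool_rot: [-179.8, -0.5, -1.4]
wrist_force: [1.6, 0.4, 0.2]
width: 0.278
gripper_force: 30.0
wl same [ 0.547  -0.1686]
nl same [ 0.5338 -0.2209]
nr same [ 0.5122 -0.3062]
wr same [ 0.4989 -0.3586]
pos [0.4848 0.2048 0.1951] [-179.77   -0.52   -1.37] t 10.25 | shift [0.0395 0.5103 0.0134] rot [-0.29 -0.49 12.84]
```

```bash

python3 shift.py '.003 .039 0 0 0 0 .1;.003 .039 0 0 0 0 .1;.003 .039 0 0 0 0 .1;.003 .039 0 0 0 0 .1;.003 .039 0 0 0 0 .1;.003 .039 0 0 0 0 .1;.003 .039 0 0 0 0 .1;.003 .039 0 0 0 0 .1'
python3 shift.py '.003 .039 0 0 0 0 .1;.003 .039 0 0 0 0 .1;.003 .039 0 0 0 0 .1;.003 .039 0 0 0 0 .1;.003 .039 0 0 0 0 .1;0 0 0 0 0 6.5 .1;0 0 0 0 0 6.3 .1;0 0 0 0 0 0 .1'
python3 -c "
from h import *
tool([.5141,-.3067,.049],-14.2)"
```

```text
time_s: 10.92
position: [0.4977, -0.1109, 0.1889]
tool_rot: [180.0, -0.0, -1.4]
wrist_force: [0.9, 0.4, -0.9]
width: 0.278
gripper_force: 30.0
time_s: 11.58
position: [0.508, -0.305, 0.1884]
tool_rot: [-180.0, 0.0, -14.5]
wrist_force: [0.4, -1.2, -0.6]
width: 0.282
gripper_force: 30.0
pos [ 0.508  -0.305   0.1884] [-1.7999e+02  1.0000e-02 -1.4530e+01] t 11.5833 | shift [6.400e-03 1.000e-04 1.394e-01] rot [-0.01  0.01 -0.33]
```

```bash

python3 shift.py '.006 0 .03 0 0 0 .1;0 0 .03 0 0 0 .1;0 0 .03 0 0 0 .1;0 0 .03 0 0 0 .1;0 0 0 0 0 0 .1;0 0 0 0 0 0 .1'
python3 -c "
from h import *
tool([.5141,-.3067,.049],-14.2)"
```

```text
time_s: 12.08
position: [0.5133, -0.3047, 0.0678]
tool_rot: [-179.9, 0.2, -14.0]
wrist_force: [-0.0, -0.4, 0.4]
width: 0.279
gripper_force: 30.0
pos [ 0.5133 -0.3047  0.0678] [-179.94    0.18  -13.99] t 12.0833 | shift [0.0013 0.0018 0.0188] rot [-0.06  0.18  0.21]
```

```bash

python3 shift.py '.001 .002 .007 0 0 0 .1;0 0 .007 0 0 0 .1;0 0 .004 0 0 0 .1;0 0 0 0 0 0 .1;0 0 0 0 0 0 .1'
python3 shift.py '0 0 0 0 0 0 .45;0 0 0 0 0 0 .45;0 0 0 0 0 0 .45;0 0 -.01 0 0 0 .45;0 0 -.03 0 0 0 .45;0 0 -.04 0 0 0 .65;0 0 -.04 0 0 0 .65;0 0 -.04 0 0 0 .65'
```

```text
time_s: 12.5
position: [0.5152, -0.3082, 0.0512]
tool_rot: [180.0, -0.1, -14.2]
wrist_force: [0.0, -0.0, -0.2]
width: 0.276
gripper_force: 30.0
time_s: 13.17
position: [0.5144, -0.3077, 0.213]
tool_rot: [-180.0, 0.0, -14.2]
wrist_force: [1.3, -0.3, 0.4]
width: 0.639
gripper_force: 0.0
```

```bash

python3 shift.py '-.0153 -.037 -.009 0 0 0 .65;-.0153 -.037 -.009 0 0 0 .65;-.0153 -.037 -.009 0 0 0 .65;-.0153 -.037 -.009 0 0 0 .65;-.0153 -.037 -.009 0 0 0 .65;-.0153 -.037 -.009 0 0 0 .65;-.0153 -.037 -.009 0 0 0 .65;-.0153 -.037 -.009 0 0 0 .65'
python3 shift.py '-.0153 -.037 -.009 0 0 0 .65;-.0153 -.037 -.009 0 0 0 .65;-.0153 -.037 -.009 0 0 0 .65;-.0153 -.037 -.009 0 0 0 .65;-.0153 -.037 -.009 0 0 0 .65;0 0 0 0 0 -7 .65;0 0 0 0 0 -7 .65;0 0 0 0 0 -7 .65'
python3 - <<'E'
from show import *
w=ctrl.camera_model("wrist"); im=ctrl.capture("wrist")[:,:,::-1].copy(); np.savez("w4.npz",**w)
cv2.imwrite("pics/w4.png",im); show(im,w); tool([.55+.025,.1395,.12],7.1)
E
```

```text
time_s: 13.83
position: [0.4678, 0.0107, 0.284]
tool_rot: [-180.0, -0.1, -14.2]
wrist_force: [1.2, 1.0, -0.6]
width: 0.653
gripper_force: 0.0
time_s: 14.5
position: [0.4392, 0.2081, 0.3285]
tool_rot: [-180.0, -0.0, 7.3]
wrist_force: [0.1, 0.2, 0.3]
width: 0.647
gripper_force: 0.0
[0.5576 0.1364] ang 7.0 w [0.029 0.03 ] g [215. 213.] False px [370  22] [395 150]
  headmax 0 len 0.1693 tip [0.4671 0.1253] origin(tip) [0.5514 0.1357] origin(end) [0.5507 0.1356]
  headmax 1 len 0.1723 tip [0.641  0.1467] origin(tip) [0.5567 0.1363] origin(end) [0.5544 0.136 ]
[0.5526 0.2839] ang 9.8 w [0.027 0.052] g [175. 220.] False px [255  21] [296 149]
  headmax 0 len 0.1681 tip [0.4506 0.2664] origin(tip) [0.5344 0.2808] origin(end) [0.5325 0.2805]
  headmax 1 len 0.1715 tip [0.6223 0.2959] origin(tip) [0.5385 0.2815] origin(end) [0.5371 0.2812]
[0.5397 0.4173] ang 11.4 w [0.054 0.034] g [209. 207.] True px [158   0] [208 131]
  headmax 0 len 0.1667 tip [0.4611 0.4015] origin(tip) [0.5444 0.4183] origin(end) [0.5412 0.4176]
  headmax 1 len 0.174 tip [0.6325 0.4359] origin(tip) [0.5491 0.4192] origin(end) [0.5452 0.4184]
pos [0.4393 0.2077 0.3284] [-1.7999e+02 -4.0000e-02  7.7800e+00] t 14.55 | shift [0.1251 0.086  0.2085] rot [-0.01 -0.04  0.68]
```

```bash

python3 shift.py '.018 .0124 .03 0 0 0 .65;.018 .0124 .03 0 0 0 .65;.018 .0124 .03 0 0 0 .65;.018 .0124 .03 0 0 0 .65;.018 .0124 .03 0 0 0 .65;.018 .0124 .03 0 0 0 .65;.018 .0124 .03 0 0 0.7 .65;0 0 0 0 0 0 .65'
python3 shift.py '0 0 .03 0 0 0 .65;0 0 .03 0 0 0 .65;0 0 .025 0 0 0 .65;0 0 0 0 0 0 .65;0 0 0 0 0 0 .65'
python3 -c "
from h import *
tool([.5758,.1387,.015],7.1)"
```

```text
time_s: 15.22
position: [0.5748, 0.1334, 0.1123]
tool_rot: [179.9, 0.4, 5.8]
wrist_force: [-2.0, -0.8, -0.5]
width: 0.647
gripper_force: 0.0
time_s: 15.63
position: [0.5744, 0.1359, 0.033]
tool_rot: [180.0, 0.1, 6.0]
wrist_force: [0.5, -0.5, -0.1]
width: 0.654
gripper_force: 0.0
pos [0.5744 0.1359 0.033 ] [1.7999e+02 1.0000e-01 6.0400e+00] t 15.6333 | shift [ 0.0017 -0.0026  0.018 ] rot [ 0.01  0.1  -1.06]
```

```bash

python3 shift.py '.0015 -.0026 .01 0 0 -1 .65;0 0 .008 0 0 0 .65;0 0 0 0 0 0 .65;0 0 0 0 0 0 .65;0 0 0 0 0 0 .1;0 0 0 0 0 0 .1;0 0 0 0 0 0 .1;0 0 0 0 0 0 .1' 30
python3 shift.py '0 0 0 0 0 0 .1;0 0 0 0 0 0 .1;0 0 0 0 0 0 .1'
python3 shift.py '0 0 -.02 0 0 0 .1;0 0 -.03 0 0 0 .1;0 0 -.03 0 0 0 .1;0 0 -.03 0 0 0 .1;0 0 -.04 0 0 0 .1;0 0 -.04 0 0 0 .1;0 0 0 0 0 0 .1;0 0 0 0 0 0 .1'
python3 -c "
from h import *
print(ctrl.observe()['q'].round(1))
o=np.array([.5472,-.2697]);R=Ro.from_euler('z',-14.2,degrees=True).as_matrix()[:2,:2]
tool(list(o+R@[-.0245,.044])+[.2],165.8)"
```

```text
time_s: 16.3
position: [0.5765, 0.1387, 0.0149]
tool_rot: [-180.0, -0.0, 7.1]
wrist_force: [-0.2, -0.5, -0.1]
width: 0.38
gripper_force: 0.0
time_s: 16.55
position: [0.5764, 0.1386, 0.0147]
tool_rot: [180.0, -0.0, 7.1]
wrist_force: [-0.6, 0.2, 2.6]
width: 0.276
gripper_force: 29.9
time_s: 17.22
position: [0.5778, 0.139, 0.2069]
tool_rot: [-180.0, -0.3, 7.1]
wrist_force: [-0.4, -0.7, -2.3]
width: 0.281
gripper_force: 29.9
[13.4 17.8 98.1  0.  63.8 96.3]
pos [0.5778 0.139  0.2069] [-179.97   -0.27    7.12] t 17.2167 | shift [-0.0879  0.3518  0.0063] rot [ 3.7000e-01 -1.1000e-01 -1.5868e+02]
```

```bash

python3 shift.py '-.01 .039 0 0 0 0 .1;-.01 .039 0 0 0 0 .1;-.01 .039 0 0 0 0 .1;-.01 .039 0 0 0 0 .1;-.01 .039 0 0 0 0 .1;-.01 .039 0 0 0 0 .1;-.01 .039 0 0 0 0 .1;-.01 .039 0 0 0 0 .1'
python3 shift.py '-.008 .039 0 0 0 0 .1;0 0 0 0 0 -6.9 .1;0 0 0 0 0 -6.9 .1;0 0 0 0 0 -6.9 .1;0 0 0 0 0 -6.9 .1;0 0 0 0 0 -6.9 .1;0 0 0 0 0 -6.9 .1;0 0 0 0 0 -6.9 .1'
python3 shift.py '0 0 0 0 0 -6.9 .1;0 0 0 0 0 -6.9 .1;0 0 0 0 0 -6.9 .1;0 0 0 0 0 -6.9 .1;0 0 0 0 0 -6.9 .1;0 0 0 0 0 -6.9 .1;0 0 0 0 0 -6.9 .1;0 0 0 0 0 -6.9 .1'
python3 shift.py '0 0 0 0 0 -6.9 .1;0 0 0 0 0 -6.9 .1;0 0 0 0 0 -6.9 .1;0 0 0 0 0 -6.9 .1;0 0 0 0 0 -6.9 .1;0 0 0 0 0 -6.9 .1;0 0 0 0 0 -6.9 .1;0 0 0 0 0 -6.9 .1'
python3 -c "
from h import *
o=np.array([.5472,-.2697]);R=Ro.from_euler('z',-14.2,degrees=True).as_matrix()[:2,:2]
tool(list(o+R@[-.0256,.044])+[.08],165.8)"
```

```text
time_s: 17.88
position: [0.5338, -0.1823, 0.2023]
tool_rot: [-179.9, 0.2, 7.1]
wrist_force: [1.3, 0.6, -1.2]
width: 0.281
gripper_force: 29.9
time_s: 18.55
position: [0.5312, -0.22, 0.2021]
tool_rot: [-179.8, 0.0, 55.8]
wrist_force: [1.2, -0.1, -1.3]
width: 0.28
gripper_force: 29.9
time_s: 19.22
position: [0.5312, -0.22, 0.2021]
tool_rot: [-179.8, -0.2, 111.0]
wrist_force: [0.6, 0.6, -1.2]
width: 0.282
gripper_force: 29.9
time_s: 19.88
position: [0.5312, -0.22, 0.2021]
tool_rot: [180.0, -0.2, 166.2]
wrist_force: [-0.9, 0.1, -1.1]
width: 0.275
gripper_force: 29.9
pos [ 0.5312 -0.22    0.2021] [179.96  -0.22 166.17] t 19.8833 | shift [-0.0025 -0.0004  0.1221] rot [ 0.04 -0.22  0.37]
```

```bash

python3 shift.py '-.0025 0 .03 0 0 .4 .1;0 0 .03 0 0 0 .1;0 0 .03 0 0 0 .1;0 0 .03 0 0 0 .1;0 0 0 0 0 0 .1;0 0 0 0 0 0 .1;0 0 0 0 0 0 .1'
python3 -c "
from h import *
tool([.5333,-.2207,.044],165.8)"
```

```text
time_s: 20.47
position: [0.5351, -0.2212, 0.0848]
tool_rot: [180.0, -0.0, 165.4]
wrist_force: [1.3, -0.5, -0.4]
width: 0.281
gripper_force: 29.9
pos [ 0.5351 -0.2212  0.0848] [ 1.8000e+02 -3.0000e-02  1.6543e+02] t 20.4667 | shift [0.0018 0.     0.0408] rot [ 0.   -0.03 -0.37]
```

```bash

python3 shift.py '.0015 0 .015 0 0 -.4 .1;0 0 .012 0 0 0 .1;0 0 .008 0 0 0 .1;0 0 .003 0 0 0 .1;0 0 0 0 0 0 .1;0 0 0 0 0 0 .1;0 0 0 0 0 0 .1'
python3 -c "
from h import *
tool([.5333,-.2207,.044],165.8)"
```

```text
time_s: 21.05
position: [0.534, -0.2209, 0.0472]
tool_rot: [-180.0, 0.0, 165.8]
wrist_force: [-1.0, 0.4, -2.1]
width: 0.279
gripper_force: 29.9
pos [ 0.534  -0.2209  0.0472] [-1.7999e+02  5.0000e-02  1.6582e+02] t 21.05 | shift [0.0007 0.0001 0.0032] rot [-0.01  0.05  0.02]
```

```bash

python3 shift.py '0 0 .002 0 0 0 .1;0 0 0 0 0 0 .45;0 0 0 0 0 0 .45;0 0 0 0 0 0 .45;0 0 -.01 0 0 0 .45;0 0 -.03 0 0 0 .45;0 0 -.04 0 0 0 .65;0 0 -.04 0 0 0 .65'
python3 shift.py '0 0 -.04 0 0 0 .65;-.001 .037 -.009 0 0 0 .65;-.001 .037 -.009 0 0 0 .65;-.001 .037 -.009 0 0 0 .65;-.001 .037 -.009 0 0 0 .65;-.001 .037 -.009 0 0 0 .65;-.001 .037 -.009 0 0 0 .65;-.001 .037 -.009 0 0 0 .65'
python3 shift.py '-.001 .037 -.009 0 0 0 .65;-.001 .037 -.009 0 0 0 .65;-.001 .037 -.009 0 0 0 .65;-.001 .037 -.009 0 0 0 .65;-.001 .037 -.009 0 0 0 .65;-.001 .037 -.009 0 0 0 .65;-.001 .037 -.009 0 0 0 .65;0 0 0 0 0 -6 .65'
python3 shift.py '0 0 0 0 0 -6 .65;0 0 0 0 0 -6 .65;0 0 0 0 0 -6 .65;0 0 0 0 0 0 .65'
python3 - <<'E'
from show import *
w=ctrl.camera_model("wrist"); im=ctrl.capture("wrist")[:,:,::-1].copy(); np.savez("w5.npz",**w)
cv2.imwrite("pics/w5.png",im); show(im,w); tool([.5385-.0246,.2815-.0043,.12],189.8)
E
```

```text
time_s: 21.72
position: [0.5327, -0.2204, 0.166]
tool_rot: [180.0, -0.1, 165.8]
wrist_force: [0.4, 0.0, -0.6]
width: 0.57
gripper_force: 0.0
time_s: 22.38
position: [0.6038, 0.0304, 0.2692]
tool_rot: [180.0, 0.1, 165.8]
wrist_force: [1.1, -0.2, -0.2]
width: 0.651
gripper_force: 0.0
time_s: 23.05
position: [0.6748, 0.2845, 0.3328]
tool_rot: [179.8, 0.1, 171.9]
wrist_force: [-0.7, -0.0, -1.0]
width: 0.648
gripper_force: 0.0
time_s: 23.38
position: [0.6737, 0.2781, 0.3314]
tool_rot: [180.0, 0.0, -169.9]
wrist_force: [0.3, -0.1, -0.3]
width: 0.649
gripper_force: 0.0
[0.5315 0.4159] ang 11.4 w [0.053 0.031] g [204. 204.] False px [415  24] [456 150]
  headmax 0 len 0.1702 tip [0.4607 0.4016] origin(tip) [0.5441 0.4184] origin(end) [0.5442 0.4185]
  headmax 1 len 0.1679 tip [0.6307 0.4359] origin(tip) [0.5474 0.4191] origin(end) [0.5495 0.4195]
[0.5476 0.2829] ang 10.2 w [0.026 0.051] g [178. 181.] True px [321   0] [356 127]
  headmax 0 len 0.1675 tip [0.4544 0.2661] origin(tip) [0.538  0.2811] origin(end) [0.5355 0.2807]
  headmax 1 len 0.1616 tip [0.6205 0.296 ] origin(tip) [0.5368 0.2809] origin(end) [0.5451 0.2824]
pos [0.6738 0.278  0.3313] [ 1.8000e+02  2.0000e-02 -1.7027e+02] t 23.4333 | shift [0.1578 0.0262 0.2113] rot [ 0.    0.02 -0.07]
```

View pics/w5.png

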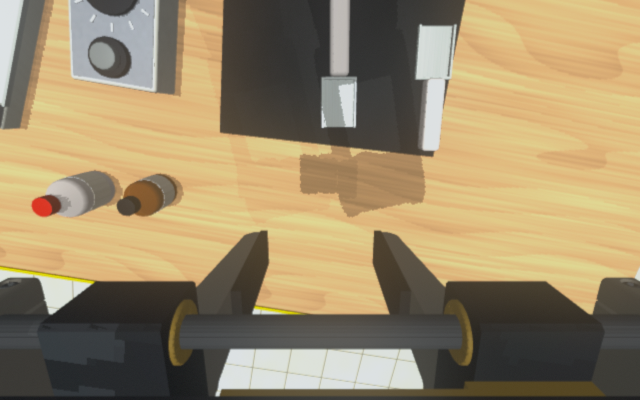

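Both scoops are where they were (heads at (339,102) and (434,52)) and the bottles stand untouched. Next is scoop i2.

```bash

python3 shift.py '.0198 .0033 .0264 0 0 0 .65;.0198 .0033 .0264 0 0 0 .65;.0198 .0033 .0264 0 0 0 .65;.0198 .0033 .0264 0 0 0 .65;.0198 .0033 .0264 0 0 0 .65;.0198 .0033 .0264 0 0 0 .65;.0198 .0033 .0264 0 0 0 .65;.0198 .0033 .0264 0 0 0 .65'
python3 shift.py '0 0 .03 0 0 0 .65;0 0 .03 0 0 0 .65;0 0 .025 0 0 0 .65;0 0 0 0 0 0 .65;0 0 0 0 0 0 .65;0 0 0 0 0 0 .65'
python3 -c "
from h import *
tool([.513,.2767,.015],190)"
```

```text
time_s: 24.1
position: [0.5125, 0.2768, 0.119]
tool_rot: [180.0, 0.1, -170.4]
wrist_force: [0.1, -0.7, -0.4]
width: 0.648
gripper_force: 0.0
time_s: 24.6
position: [0.5144, 0.2774, 0.0359]
tool_rot: [180.0, 0.1, -170.3]
wrist_force: [0.3, 0.1, 0.5]
width: 0.651
gripper_force: 0.0
pos [0.5144 0.2774 0.0359] [ 1.7997e+02  8.0000e-02 -1.7028e+02] t 24.6 | shift [ 0.0015 -0.0005  0.0209] rot [ 0.03  0.08 -0.28]
```

```bash

python3 shift.py '.0015 0 .01 0 0 -.3 .65;0 0 .01 0 0 0 .65;0 0 0 0 0 0 .65;0 0 0 0 0 0 .65;0 0 0 0 0 0 .1;0 0 0 0 0 0 .1;0 0 0 0 0 0 .1;0 0 0 0 0 0 .1' 30
python3 shift.py '0 0 0 0 0 0 .1;0 0 0 0 0 0 .1;0 0 0 0 0 0 .1'
python3 shift.py '0 0 -.02 0 0 0 .1;0 0 -.03 0 0 0 .1;0 0 -.03 0 0 0 .1;0 0 -.03 0 0 0 .1;0 0 -.04 0 0 0 .1;0 0 -.04 0 0 0 .1;0 0 0 0 0 0 .1;0 0 0 0 0 0 .1'
python3 -c "
from h import *
print(ctrl.observe()['q'].round(1))
o=np.array([.5472,-.2697]);R=Ro.from_euler('z',-14.2,degrees=True).as_matrix()[:2,:2]
print(o+R@[-.025,-.098],o+R@[-.025,.098])
tool(list(o+R@[-.025,-.098])+[.2],165.8)"
```

```text
time_s: 25.27
position: [0.5121, 0.2768, 0.0146]
tool_rot: [180.0, 0.0, -169.9]
wrist_force: [-0.1, -0.3, -1.0]
width: 0.378
gripper_force: 0.0
time_s: 25.52
position: [0.512, 0.2768, 0.0145]
tool_rot: [180.0, 0.0, -169.9]
wrist_force: [-0.2, 0.4, 1.7]
width: 0.281
gripper_force: 30.0
time_s: 26.18
position: [0.5131, 0.2774, 0.2067]
tool_rot: [179.9, 0.3, -169.9]
wrist_force: [-0.5, 0.9, -1.7]
width: 0.279
gripper_force: 30.0
[ 28.3  16.8  99.5   0.   63.4 -71.9]
[ 0.49892374 -0.35857296] [ 0.54700399 -0.16856167]
pos [0.5131 0.2774 0.2067] [ 179.91    0.26 -169.87] t 26.1833 | shift [ 0.1258 -0.6236  0.0052] rot [ 0.14  0.24 24.33]
```

```bash

python3 shift.py '.0079 -.039 0 0 0 0 .1;.0079 -.039 0 0 0 0 .1;.0079 -.039 0 0 0 0 .1;.0079 -.039 0 0 0 0 .1;.0079 -.039 0 0 0 0 .1;.0079 -.039 0 0 0 0 .1;.0079 -.039 0 0 0 0 .1;.0079 -.039 0 0 0 0 .1'
python3 shift.py '.0079 -.039 0 0 0 0 .1;.0079 -.039 0 0 0 0 .1;.0079 -.039 0 0 0 0 .1;.0079 -.039 0 0 0 0 .1;.0079 -.039 0 0 0 0 .1;.0079 -.039 0 0 0 0 .1;.0079 -.039 0 0 0 0 .1;.0079 -.039 0 0 0 0 .1'
python3 shift.py '0 0 0 0 0 6.1 .1;0 0 0 0 0 6.1 .1;0 0 0 0 0 6.1 .1;0 0 0 0 0 6.1 .1;0 0 0 0 0 0 .1;0 0 0 0 0 0 .1'
python3 -c "
from h import *
tool([.498,-.3583,.08],165.8)"
```

```text
time_s: 26.85
position: [0.5028, -0.0432, 0.2024]
tool_rot: [179.9, -0.2, -169.9]
wrist_force: [0.7, 0.4, -1.0]
width: 0.281
gripper_force: 30.0
time_s: 27.52
position: [0.4956, -0.361, 0.2019]
tool_rot: [179.8, -0.1, -169.9]
wrist_force: [1.0, 0.3, -1.7]
width: 0.281
gripper_force: 30.0
time_s: 28.02
position: [0.4963, -0.3591, 0.2025]
tool_rot: [179.9, -0.2, 165.9]
wrist_force: [0.1, -0.5, -0.9]
width: 0.279
gripper_force: 30.0
pos [ 0.4963 -0.3591  0.2025] [ 1.7994e+02 -1.6000e-01  1.6591e+02] t 28.0167 | shift [-0.0017  0.0011  0.1225] rot [ 0.06 -0.16  0.11]
```

```bash

python3 shift.py '-.0017 .001 .03 0 0 0 .1;0 0 .03 0 0 0 .1;0 0 .03 0 0 0 .1;0 0 .03 0 0 0 .1;0 0 .012 0 0 0 .1;0 0 .01 0 0 0 .1;0 0 0 0 0 0 .1;0 0 0 0 0 0 .1'
python3 -c "
from h import *
tool([.498,-.3583,.044],165.8)"
```

```text
time_s: 28.68
position: [0.4995, -0.3594, 0.0629]
tool_rot: [-180.0, 0.0, 165.8]
wrist_force: [0.3, 0.4, -1.4]
width: 0.279
gripper_force: 30.0
pos [ 0.4995 -0.3594  0.0629] [-1.7999e+02  2.0000e-02  1.6579e+02] t 28.6833 | shift [0.0017 0.0007 0.0189] rot [-0.01  0.02 -0.01]
```

```bash

python3 shift.py '.0015 .0005 .008 0 0 0 .1;0 0 .008 0 0 0 .1;0 0 .003 0 0 0 .1;0 0 0 0 0 0 .1;0 0 0 0 0 0 .1;0 0 0 0 0 0 .1'
python3 shift.py '0 0 0 0 0 0 .45;0 0 0 0 0 0 .45;0 0 0 0 0 0 .45;0 0 -.01 0 0 0 .45;0 0 -.03 0 0 0 .45;0 0 -.04 0 0 0 .65;0 0 -.04 0 0 0 .65;0 0 -.04 0 0 0 .65'
python3 shift.py '.002 .0386 -.005 0 0 0 .65;.002 .0386 -.005 0 0 0 .65;.002 .0386 -.005 0 0 0 .65;.002 .0386 -.005 0 0 0 .65;.002 .0386 -.005 0 0 0 .65;.002 .0386 -.005 0 0 0 .65;.002 .0386 -.005 0 0 0 .65;.002 .0386 -.005 0 0 0 .65'
python3 shift.py '.002 .0386 -.005 0 0 0 .65;.002 .0386 -.005 0 0 0 .65;.002 .0386 -.005 0 0 0 .65;.002 .0386 -.005 0 0 0 .65;.002 .0386 -.005 0 0 0 .65;.002 .0386 -.005 0 0 0 .65;.002 .0386 -.005 0 0 0 .65;.002 .0386 -.005 0 0 0 .65'
python3 shift.py '.002 .0386 -.005 0 0 0 .65;.002 .0386 -.005 0 0 0 .65;.002 .0386 -.005 0 0 0 .65;.002 .0386 -.005 0 0 0 .65;0 0 0 0 0 -6.4 .65;0 0 0 0 0 -6.4 .65;0 0 0 0 0 -6.4 .65;0 0 0 0 0 -6.4 .65'
python3 shift.py '0 0 0 0 0 0 .65'
python3 - <<'E'
from show import *
w=ctrl.camera_model("wrist"); im=ctrl.capture("wrist")[:,:,::-1].copy(); np.savez("w6.npz",**w)
cv2.imwrite("pics/w6.png",im); show(im,w); tool([.5442+.025*.98,.4184+.005,.12],191.4)
E
```

```text
time_s: 29.18
position: [0.4979, -0.3585, 0.0437]
tool_rot: [-180.0, 0.0, 165.7]
wrist_force: [-1.1, -0.1, -0.9]
width: 0.279
gripper_force: 30.0
time_s: 29.85
position: [0.4974, -0.3581, 0.2059]
tool_rot: [180.0, -0.0, 165.7]
wrist_force: [1.0, 0.3, -1.0]
width: 0.636
gripper_force: 0.0
time_s: 30.52
position: [0.5584, -0.0533, 0.2448]
tool_rot: [180.0, 0.1, 165.7]
wrist_force: [0.1, -0.4, 0.4]
width: 0.651
gripper_force: 0.0
time_s: 31.18
position: [0.6189, 0.25, 0.2848]
tool_rot: [180.0, 0.0, 165.7]
wrist_force: [1.3, -0.3, -0.8]
width: 0.654
gripper_force: 0.0
time_s: 31.85
position: [0.649, 0.4, 0.3041]
tool_rot: [-180.0, 0.0, -168.3]
wrist_force: [0.1, -0.1, -0.6]
width: 0.652
gripper_force: 0.0
time_s: 31.93
position: [0.6491, 0.3997, 0.3042]
tool_rot: [180.0, 0.0, -168.4]
wrist_force: [1.4, -0.5, -0.2]
width: 0.65
gripper_force: 0.0
[0.53   0.4161] ang 10.6 w [0.051 0.028] g [158. 215.] False px [331  23] [371 156]
  headmax 0 len 0.1709 tip [0.4606 0.4031] origin(tip) [0.5441 0.4187] origin(end) [0.545  0.4189]
  headmax 1 len 0.1685 tip [0.632  0.4351] origin(tip) [0.5484 0.4195] origin(end) [0.5499 0.4198]
pos [0.6492 0.3997 0.3042] [ 1.7999e+02  2.0000e-02 -1.6877e+02] t 31.9833 | shift [0.0744 0.0389 0.1842] rot [ 0.01  0.02 -0.17]
```

```bash

python3 shift.py '.0124 .0065 .0307 0 0 0 .65;.0124 .0065 .0307 0 0 0 .65;.0124 .0065 .0307 0 0 0 .65;.0124 .0065 .0307 0 0 0 .65;.0124 .0065 .0307 0 0 0 .65;.0124 .0065 .0307 0 0 0 .65;0 0 0 0 0 0 .65;0 0 0 0 0 0 .65'
python3 shift.py '0 0 .03 0 0 0 .65;0 0 .03 0 0 0 .65;0 0 .025 0 0 0 .65;0 0 0 0 0 0 .65;0 0 0 0 0 0 .65;0 0 0 0 0 0 .65'
python3 -c "
from h import *
tool([.569,.4235,.015],191)"
```

```text
time_s: 32.65
position: [0.5678, 0.4229, 0.1186]
tool_rot: [-179.9, -0.1, -168.8]
wrist_force: [0.2, 0.4, 0.2]
width: 0.651
gripper_force: 0.0
time_s: 33.15
position: [0.571, 0.4243, 0.0373]
tool_rot: [179.9, 0.2, -168.7]
wrist_force: [0.8, 0.2, 0.1]
width: 0.655
gripper_force: 0.0
pos [0.571  0.4243 0.0373] [ 179.91    0.21 -168.74] t 33.15 | shift [ 0.0022 -0.0004  0.0223] rot [0.09 0.21 0.26]
```

```bash

python3 shift.py '.002 0 .01 0 0 .2 .65;0 0 .011 0 0 0 .65;0 0 0 0 0 0 .65;0 0 0 0 0 0 .65;0 0 0 0 0 0 .1;0 0 0 0 0 0 .1;0 0 0 0 0 0 .1;0 0 0 0 0 0 .1' 30
python3 shift.py '0 0 0 0 0 0 .1;0 0 0 0 0 0 .1;0 0 0 0 0 0 .1'
python3 shift.py '0 0 -.02 0 0 0 .1;0 0 -.03 0 0 0 .1;0 0 -.03 0 0 0 .1;0 0 -.03 0 0 0 .1;0 0 -.04 0 0 0 .1;0 0 -.04 0 0 0 .1;0 0 0 0 0 0 .1;0 0 0 0 0 0 .1'
python3 -c "
from h import *
print(ctrl.observe()['q'].round(1))
tool([.547,-.1686,.2],-14.2)"
```

```text
time_s: 33.82
position: [0.5669, 0.4231, 0.0135]
tool_rot: [180.0, 0.0, -168.9]
wrist_force: [-0.3, -0.9, -0.3]
width: 0.383
gripper_force: 0.0
time_s: 34.07
position: [0.5669, 0.4229, 0.0134]
tool_rot: [180.0, 0.0, -168.9]
wrist_force: [-0.1, -1.1, 1.1]
width: 0.278
gripper_force: 30.0
time_s: 34.73
position: [0.568, 0.4239, 0.2063]
tool_rot: [179.9, 0.3, -168.9]
wrist_force: [-0.0, -0.7, -2.5]
width: 0.282
gripper_force: 30.0
[ 36.6  27.9  83.    0.   68.9 -64.5]
pos [0.568  0.4239 0.2063] [ 179.87    0.27 -168.87] t 34.7333 | shift [ 0.135  -0.5773  0.0043] rot [  -0.33    0.26 -154.67]
```

```bash

python3 shift.py '.0089 -.0385 0 0 0 0 .1;.0089 -.0385 0 0 0 0 .1;.0089 -.0385 0 0 0 0 .1;.0089 -.0385 0 0 0 0 .1;.0089 -.0385 0 0 0 0 .1;.0089 -.0385 0 0 0 0 .1;.0089 -.0385 0 0 0 0 .1;.0089 -.0385 0 0 0 0 .1'
python3 shift.py '.0089 -.0385 0 0 0 0 .1;.0089 -.0385 0 0 0 0 .1;.0089 -.0385 0 0 0 0 .1;.0089 -.0385 0 0 0 0 .1;.0089 -.0385 0 0 0 0 .1;.0089 -.0385 0 0 0 0 .1;.0089 -.0385 0 0 0 0 .1;0 0 0 0 0 7 .1'
python3 shift.py '0 0 0 0 0 7 .1;0 0 0 0 0 7 .1;0 0 0 0 0 7 .1;0 0 0 0 0 7 .1;0 0 0 0 0 7 .1;0 0 0 0 0 7 .1;0 0 0 0 0 7 .1;0 0 0 0 0 7 .1'
python3 shift.py '0 0 0 0 0 7 .1;0 0 0 0 0 7 .1;0 0 0 0 0 7 .1;0 0 0 0 0 7 .1;0 0 0 0 0 7 .1;0 0 0 0 0 7 .1;0 0 0 0 0 7 .1;0 0 0 0 0 7 .1'
python3 shift.py '0 0 0 0 0 7 .1;0 0 0 0 0 7 .1;0 0 0 0 0 7 .1;0 0 0 0 0 7 .1;0 0 0 0 0 7 .1;0 0 0 0 0 7 .1;0 0 0 0 0 7 .1;0 0 0 0 0 7 .1'
python3 shift.py '0 0 0 0 0 7 .1;0 0 0 0 0 7 .1;0 0 0 0 0 7 .1;0 0 0 0 0 7 .1;0 0 0 0 0 2 .1;0 0 0 0 0 0 .1'
python3 -c "
from h import *
tool([.5489,-.1691,.08],-14.2)"
```

```text
time_s: 35.4
position: [0.5547, 0.105, 0.2013]
tool_rot: [180.0, -0.2, -168.9]
wrist_force: [0.8, 0.3, -1.4]
width: 0.28
gripper_force: 30.0
time_s: 36.07
position: [0.5457, -0.1753, 0.2013]
tool_rot: [-179.9, -0.1, -175.7]
wrist_force: [-0.3, -0.0, -0.3]
width: 0.279
gripper_force: 30.0
time_s: 36.73
position: [0.5459, -0.1691, 0.2011]
tool_rot: [-179.9, -0.2, 127.8]
wrist_force: [0.0, 0.6, -1.2]
width: 0.278
gripper_force: 30.0
time_s: 37.4
position: [0.5459, -0.1691, 0.2011]
tool_rot: [-179.8, 0.0, 71.8]
wrist_force: [0.1, -0.4, -1.2]
width: 0.284
gripper_force: 30.0
time_s: 38.07
position: [0.546, -0.1691, 0.2011]
tool_rot: [-179.9, 0.2, 15.8]
wrist_force: [0.1, -0.3, -0.6]
width: 0.278
gripper_force: 30.0
time_s: 38.57
position: [0.546, -0.1691, 0.2013]
tool_rot: [-180.0, 0.2, -14.0]
wrist_force: [0.4, 0.1, -0.9]
width: 0.28
gripper_force: 30.0
pos [ 0.546  -0.1691  0.2013] [-179.99    0.18  -13.97] t 38.5667 | shift [ 0.0032 -0.0007  0.1212] rot [-0.01  0.18  0.23]
```

```bash

python3 shift.py '.003 -.0005 .03 0 0 .2 .1;0 0 .03 0 0 0 .1;0 0 .03 0 0 0 .1;0 0 .03 0 0 0 .1;0 0 .012 0 0 0 .1;0 0 .01 0 0 0 .1;0 0 0 0 0 0 .1;0 0 0 0 0 0 .1'
python3 -c "
from h import *
tool([.5489,-.1691,.042],-14.2)"
```

```text
time_s: 39.23
position: [0.5505, -0.1698, 0.0616]
tool_rot: [-180.0, -0.0, -14.1]
wrist_force: [0.7, 0.3, -0.9]
width: 0.28
gripper_force: 30.0
pos [ 0.5505 -0.1698  0.0616] [-1.800e+02 -1.000e-02 -1.405e+01] t 39.2333 | shift [-0.0018 -0.0003  0.0196] rot [-0.   -0.01  0.15]
```

Release, back off to a viewing pose above the tray and check the fit.

```bash

python3 shift.py '-.0015 0 .008 0 0 0 .1;0 0 .008 0 0 0 .1;0 0 .0035 0 0 0 .1;0 0 0 0 0 0 .1;0 0 0 0 0 0 .1;0 0 0 0 0 0 .1'
python3 shift.py '0 0 0 0 0 0 .45;0 0 0 0 0 0 .45;0 0 0 0 0 0 .45;0 0 -.01 0 0 0 .45;0 0 -.03 0 0 0 .45;0 0 -.04 0 0 0 .5;0 0 -.04 0 0 0 .5;0 0 -.04 0 0 0 .5'
python3 shift.py '-.014 .018 -.02 0 0 0 .5;-.014 .018 -.02 0 0 0 .5;-.014 .018 -.02 0 0 0 .5;-.014 .018 -.02 0 0 0 .5;-.014 .018 -.02 0 0 0 .5;-.014 .018 -.02 0 0 0 .5;0 0 0 0 0 0 .5;0 0 0 0 0 0 .5'
python3 - <<'E'
from h import *
w=ctrl.camera_model("wrist"); im=ctrl.capture("wrist")[:,:,::-1].copy(); np.savez("w7.npz",**w)
o=np.array([.5472,-.2697]);R=Ro.from_euler('z',-14.2,degrees=True).as_matrix()[:2,:2]
c=im[0:240,60:460]; cv2.imwrite("pics/w7.png",cv2.resize(c,None,fx=2,fy=2,interpolation=cv2.INTER_CUBIC))
cv2.imwrite("pics/w7f.png",im)
# where tips / handle ends would be if perfect
for n,y in (('wl',.098),('nl',.044),('nr',-.044),('wr',-.098)):
    for x,z in ((.085,.033),(-.085,.058)):
        print(n,x,((proj(w,list(o+R@[x,y])+[z])[0]-[60,0])*2).round(0))
E
```

```text
time_s: 39.73
position: [0.549, -0.1694, 0.0419]
tool_rot: [180.0, -0.0, -14.1]
wrist_force: [-0.4, 0.7, -0.8]
width: 0.28
gripper_force: 30.0
time_s: 40.4
position: [0.5483, -0.1692, 0.2042]
tool_rot: [-180.0, 0.0, -14.1]
wrist_force: [0.2, 0.1, 0.0]
width: 0.502
gripper_force: 0.0
time_s: 41.07
position: [0.441, -0.2544, 0.3234]
tool_rot: [180.0, -0.2, -14.2]
wrist_force: [-0.0, -0.6, 0.1]
width: 0.499
gripper_force: 0.0
wl 0.085 [351.  33.]
wl -0.085 [360. 304.]
nl 0.085 [436.  33.]
nl -0.085 [440. 304.]
nr 0.085 [573.  33.]
nr -0.085 [571. 304.]
wr 0.085 [657.  33.]
wr -0.085 [651. 304.]
```

View pics/w7.png

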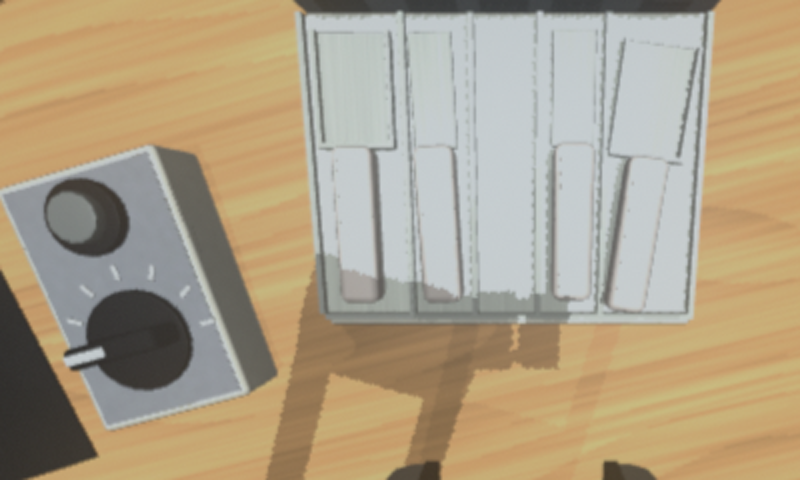

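```bash
python3 - <<'E'
from h import *
m=dict(np.load("w7.npz"))
o=np.array([.5472,-.2697]);R=Ro.from_euler('z',-14.2,degrees=True).as_matrix()[:2,:2]
def D(px,z): return ((ray(m,np.array(px)/2+[60,0],z)[:,:2]-o)@R*1000).round(1)
print("wr head corners (tipL tipR baseL baseR, z41)",D([(626,39),(698,50),(610,155),(681,163)],.041).tolist())
print("wr handle top: endL endR frontL frontR z58",D([(609,307),(645,312),(629,158),(667,162)],.058).tolist())
print("wl head",D([(316,31),(390,33),(321,149),(394,149)],.041).tolist(),"handle",D([(342,300),(378,300),(333,147),(371,147)],.058).tolist())
print("nl tip",D([(413,31),(452,31)],.034).tolist(),"handle",D([(424,299),(458,299),(416,146),(451,146)],.058).tolist())
print("nr tip",D([(556,28),(596,28)],.034).tolist(),"handle",D([(555,297),(590,297),(556,144),(592,144)],.058).tolist())
im=cv2.imread("pics/w7f.png")[0:165,350:430]; im=cv2.convertScaleAbs(im,alpha=2.2,beta=-260)
cv2.imwrite("pics/w7z.png",cv2.resize(im,None,fx=4.8,fy=3.6,interpolation=cv2.INTER_CUBIC))
E
```

```text
wr head corners (tipL tipR baseL baseR, z41) [[79.4, -76.8], [73.1, -122.7], [10.6, -69.3], [5.6, -116.4]]
wr handle top: endL endR frontL frontR z58 [[-87.2, -69.9], [-90.6, -94.3], [7.2, -79.2], [4.8, -103.4]]
wl head [[83.9, 118.4], [82.8, 71.9], [14.3, 120.9], [14.3, 72.9]] handle [[-82.5, 109.6], [-82.5, 85.4], [13.7, 108.3], [13.7, 84.2]]
nl tip [[85.7, 58.4], [85.7, 33.5]] handle [[-81.9, 54.5], [-81.9, 31.7], [14.3, 55.8], [14.3, 33.6]]
nr tip [[87.4, -32.9], [87.4, -58.4]] handle [[-80.5, -33.4], [-80.5, -56.9], [15.5, -32.7], [15.5, -55.4]]
```

View pics/w7z.png

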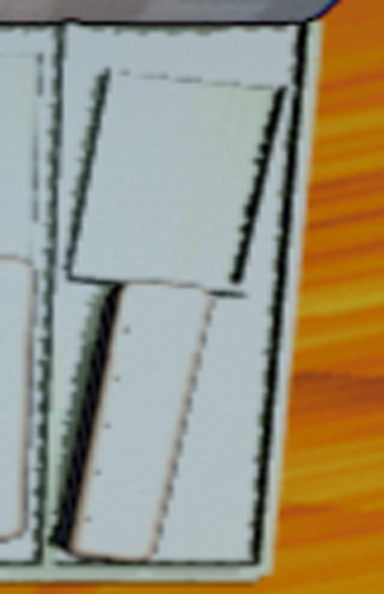

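The right-hand scoop was knocked: about 6° skewed, lying at x ≈ -6 mm and y ≈ +7 mm from its middle. It is flat, and the compartment wall bounds its offset below 7.3 mm, so it is within tolerance and I leave it. The others sit centred. Next I grip the dial again.

```bash

python3 shift.py '0 -.0324 .019 0 0 0 .5;0 -.0324 .019 0 0 0 .5;0 -.0324 .019 0 0 0 .5;0 -.0324 .019 0 0 0 .5;0 -.0324 .019 0 0 0 .5;0 -.0324 .019 0 0 0 .5;0 -.0324 .019 0 0 0 .5;0 -.0324 .019 0 0 0 .5'
python3 shift.py '0 0 0 0 0 -7 .5;0 0 0 0 0 -7 .5;0 0 0 0 0 -7 .5;0 0 0 0 0 -7 .5;0 0 0 0 0 -7 .5;0 0 0 0 0 -7 .5;0 0 0 0 0 -7 .5;0 0 0 0 0 -7 .5'
python3 shift.py '0 0 0 0 0 -7 .5;0 0 0 0 0 -7 .5;0 0 0 0 0 -7 .5;0 0 0 0 0 -7 .5;0 0 0 0 0 -7 .5;0 0 0 0 0 -7 .5;0 0 0 0 0 -7 .5;0 0 0 0 0 0 .5'
python3 -c "
from h import *
tool([.503,-.003,.085],90.7)"
```

```text
time_s: 41.78
position: [0.5035, 0.0005, 0.1677]
tool_rot: [180.0, 0.1, -14.0]
wrist_force: [0.4, 0.6, -1.2]
width: 0.5
gripper_force: 0.0
time_s: 42.45
position: [0.5034, -0.0011, 0.1684]
tool_rot: [-179.9, 0.1, 42.3]
wrist_force: [-0.4, -0.7, 0.7]
width: 0.5
gripper_force: 0.0
time_s: 43.12
position: [0.5034, -0.0012, 0.1685]
tool_rot: [-179.9, -0.0, 91.3]
wrist_force: [0.3, 0.6, -0.7]
width: 0.499
gripper_force: 0.0
pos [ 0.5034 -0.0012  0.1685] [-1.7987e+02 -2.0000e-02  9.1310e+01] t 43.1167 | shift [-0.0018 -0.0003  0.0835] rot [-0.13 -0.02  0.61]
```

```bash

python3 shift.py '-.0018 0 .028 0 0 .6 .5;0 0 .028 0 0 0 .5;0 0 .024 0 0 0 .5;0 0 0 0 0 0 .5;0 0 0 0 0 0 .5;0 0 0 0 0 0 .5'
python3 shift.py '0 0 0 0 0 0 .0;0 0 0 0 0 0 .0;0 0 0 0 0 0 .0;0 0 0 0 0 0 .0;0 0 0 0 0 0 .0;0 0 0 0 0 0 .0' 25
python3 -c "
from h import *
tool([.503,-.003,.085],90.7)"
```

```text
time_s: 43.62
position: [0.5045, -0.0037, 0.0903]
tool_rot: [180.0, -0.0, 90.2]
wrist_force: [0.1, -0.4, 0.1]
width: 0.5
gripper_force: 0.0
time_s: 44.12
position: [0.5021, -0.0041, 0.0898]
tool_rot: [-179.8, -0.0, 90.3]
wrist_force: [-7.3, 0.0, 8.9]
width: 0.15
gripper_force: 25.0
pos [ 0.5021 -0.0041  0.0898] [-179.79   -0.     90.32] t 44.1167 | shift [0.0011 0.0009 0.0048] rot [-0.21 -0.   -0.38]
```

```bash

python3 shift.py '0 -.001 0 0 0 6 0;0 0 0 0 0 6 0;0 0 0 0 0 6 0;0 0 0 0 0 6 0;0 0 0 0 0 6 0;0 0 0 0 0 6 0;0 0 0 0 0 6 0;0 0 0 0 0 6 0' 30
python3 shift.py '0 0 0 0 0 6 0;0 0 0 0 0 6 0;0 0 0 0 0 6 0;0 0 0 0 0 6 0;0 0 0 0 0 6 0;0 0 0 0 0 6 0;0 0 0 0 0 6 0;0 0 0 0 0 6 0'
python3 shift.py '0 0 0 0 0 6 0;0 0 0 0 0 6 0;0 0 0 0 0 6 0;0 0 0 0 0 5 0;0 0 0 0 0 0 0;0 0 0 0 0 0 0;0 0 0 0 0 0 0'
python3 -c "
from h import *
print(ctrl.observe()['moment'].round(2));tool([.503,-.003,.085],-29.3)"
```

```text
time_s: 44.78
position: [0.5034, -0.0047, 0.0899]
tool_rot: [179.9, -0.0, 42.0]
wrist_force: [0.8, -4.0, -0.4]
width: 0.147
gripper_force: 30.0
time_s: 45.45
position: [0.5039, -0.006, 0.09]
tool_rot: [179.8, -0.1, -5.9]
wrist_force: [2.1, -12.4, -2.2]
width: 0.151
gripper_force: 30.0
time_s: 46.03
position: [0.5036, -0.0067, 0.0899]
tool_rot: [179.8, -0.2, -28.6]
wrist_force: [1.4, -17.1, -2.1]
width: 0.15
gripper_force: 30.0
[-3.06 -0.24 -0.16]
pos [ 0.5036 -0.0067  0.0899] [ 1.7983e+02 -1.7000e-01 -2.8610e+01] t 46.0333 | shift [-0.0024 -0.003   0.0049] rot [ 0.17 -0.17  0.69]
```

```bash

python3 shift.py '0 0 0 0 0 0 .5;0 0 0 0 0 0 .5;0 0 0 0 0 0 .5;0 0 0 0 0 0 .5;0 0 -.02 0 0 0 .5;0 0 -.035 0 0 0 .5;0 0 -.035 0 0 0 .5;0 0 -.035 0 0 0 .5'
python3 shift.py '-.027 .01 -.03 0 0 -6 .3;-.027 .01 -.03 0 0 -6 .2;-.027 0 -.03 0 0 -6 .1;-.02 0 -.02 0 0 -6 0;0 0 0 0 0 -6 0;0 0 0 0 0 0 0;0 0 0 0 0 0 0'
python3 - <<'E'
from h import *
w=ctrl.camera_model("wrist"); im=ctrl.capture("wrist")[:,:,::-1].copy(); np.savez("w8.npz",**w)
cv2.imwrite("pics/w8.png",im); tool([.5847,-.0038,.12],0)
print(proj(w,[.5847,-.0038,.068]),proj(w,[.503,-.004,.1]))
E
```

```text
time_s: 46.7
position: [0.5025, -0.0038, 0.216]
tool_rot: [180.0, 0.1, -28.7]
wrist_force: [1.2, 0.5, 0.4]
width: 0.502
gripper_force: 0.0
time_s: 47.28
position: [0.4003, 0.0129, 0.3247]
tool_rot: [-180.0, -0.0, 1.2]
wrist_force: [0.2, -0.1, -0.1]
width: 0.022
gripper_force: 0.0
pos [0.4003 0.0128 0.3242] [-1.80e+02  3.00e-02  1.13e+00] t 47.3333 | shift [0.1842 0.0203 0.2041] rot [-0.    0.03  1.13]
[[338.31294575  15.08119574]] [[337.47808442  85.99612887]]
```

View pics/w8.png

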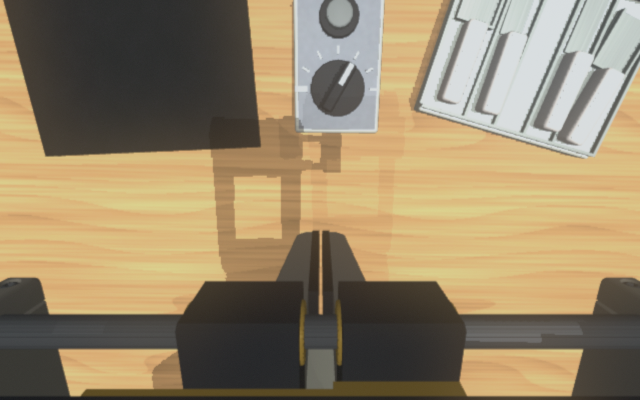

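The pointer stands on the fourth mark (about (347,72), 120° clockwise), and the mat is empty. I triangulate the button from two views next.

```bash
python3 - <<'E'
from h import *
o=[]
A=[];b=[]
for f,px in (("w2",(386.3,55)),("w3",(509,72)),("w8",(340,12)),("w7",(60+72/2,217/2))):
    m=dict(np.load(f+".npz")); c=-m["R"].T@m["t"]; d=ray(m,px,0.)[0]-c; d/=np.linalg.norm(d); P=np.eye(3)-np.outer(d,d); A.append(P);b.append(P@c); print(f,ray(m,px,.075).round(4))
X=np.linalg.lstsq(np.vstack(A),np.hstack(b),rcond=None)[0]; print(X.round(4)); tool([X[0],X[1],.12],0)
E
```

```text
w2 [[ 0.5855 -0.0054  0.075 ]]
w3 [[ 0.5862 -0.0081  0.075 ]]
w8 [[ 0.5862 -0.0053  0.075 ]]
w7 [[ 0.5853 -0.001   0.075 ]]
[ 0.5846 -0.0048  0.0809]
pos [0.4003 0.0128 0.3242] [-1.80e+02  3.00e-02  1.13e+00] t 47.3333 | shift [0.1841 0.0213 0.2041] rot [-0.    0.03  1.13]
```

```bash

python3 shift.py '.023 .0027 .02 0 0 0 0;.023 .0027 .02 0 0 0 0;.023 .0027 .02 0 0 0 0;.023 .0027 .02 0 0 0 0;.023 .0027 .03 0 0 0 0;.023 .0027 .03 0 0 0 0;.023 .0027 .03 0 0 0 0;.023 .0027 .03 0 0 0 0'
python3 shift.py '0 0 0 0 0 0 0;0 0 0 0 0 0 0;0 0 0 0 0 0 0'
python3 -c "
from h import *
tool([.585,-.0045,.085],0)"
```

```text
time_s: 48.0
position: [0.5853, -0.0049, 0.1214]
tool_rot: [-180.0, 0.1, 1.1]
wrist_force: [0.9, 0.3, 0.7]
width: -0.0
gripper_force: 0.0
time_s: 48.25
position: [0.584, -0.0047, 0.1239]
tool_rot: [-180.0, 0.1, 1.2]
wrist_force: [0.0, -0.1, 0.1]
width: 0.005
gripper_force: 0.0
pos [ 0.584  -0.0047  0.1239] [-1.7999e+02  1.3000e-01  1.2300e+00] t 48.25 | shift [ 0.001  -0.0001  0.0389] rot [-0.01  0.13  1.23]
```

```bash

python3 shift.py '0 0 .015 0 0 0 0;0 0 .012 0 0 0 0;0 0 .01 0 0 0 0;0 0 0 0 0 0 0;0 0 0 0 0 0 0'
python3 shift.py '0 0 .004 0 0 0 0;0 0 .002 0 0 0 0;0 0 0 0 0 0 0;0 0 0 0 0 0 0'
python3 shift.py '0 0 .003 0 0 0 0;0 0 0 0 0 0 0;0 0 0 0 0 0 0'
```

```text
time_s: 48.67
position: [0.5843, -0.0045, 0.0878]
tool_rot: [-180.0, 0.0, 1.3]
wrist_force: [0.1, -0.3, -0.2]
width: 0.005
gripper_force: 0.0
time_s: 49.0
position: [0.5851, -0.0046, 0.082]
tool_rot: [180.0, -0.0, 1.3]
wrist_force: [0.3, -0.2, 0.5]
width: 0.003
gripper_force: 0.6
time_s: 49.25
position: [0.5851, -0.0046, 0.0789]
tool_rot: [180.0, -0.0, 1.3]
wrist_force: [0.8, 1.1, 2.3]
width: 0.005
gripper_force: 1.3
```

```bash

python3 shift.py '0 0 .002 0 0 0 0;0 0 .002 0 0 0 0;0 0 0 0 0 0 0;0 0 0 0 0 0 0'
python3 shift.py '0 0 .002 0 0 0 0;0 0 0 0 0 0 0;0 0 0 0 0 0 0'
python3 shift.py '0 0 .001 0 0 0 0;0 0 0 0 0 0 0;0 0 0 0 0 0 0'
```

```text
time_s: 49.58
position: [0.5852, -0.0046, 0.0761]
tool_rot: [-180.0, -0.1, 1.3]
wrist_force: [-4.6, -0.2, 18.0]
width: 0.009
gripper_force: 9.0
time_s: 49.83
position: [0.5854, -0.0046, 0.0758]
tool_rot: [180.0, -0.1, 1.3]
wrist_force: [-9.9, 0.7, 34.5]
width: 0.006
gripper_force: 17.8
time_s: 50.08
position: [0.5855, -0.0046, 0.0756]
tool_rot: [180.0, -0.1, 1.3]
wrist_force: [-13.2, 0.9, 43.9]
width: 0.007
gripper_force: 22.1
```

The button bottomed out at z ≈ 0.076 with the force rising sharply. I lift off and check everything once more.

```bash

python3 shift.py '0 0 -.01 0 0 0 0;0 0 -.03 0 0 0 0;0 0 -.035 0 0 0 0;0 0 -.035 0 0 0 0;-.02 .01 -.03 0 0 0 0;-.025 .02 -.025 0 0 0 0;-.025 .02 -.025 0 0 0 0;-.025 .02 -.025 0 0 0 0'
python3 shift.py '-.025 .03 -.01 0 0 0 0;-.025 .03 0 0 0 0 0;-.015 .035 0 0 0 0 0;0 .035 0 0 0 0 0;0 0 0 0 0 0 0;0 0 0 0 0 0 0;0 0 0 0 0 0 0'
python3 - <<'E'
from h import *
w=ctrl.camera_model("wrist"); im=ctrl.capture("wrist")[:,:,::-1].copy()
cv2.imwrite("pics/w9.png",cv2.resize(im[:240,120:520],None,fx=2,fy=2,interpolation=cv2.INTER_CUBIC)); s=ctrl.observe(); print(s["position"],s["time_s"])
E
```

```text
time_s: 50.75
position: [0.4898, -0.0772, 0.2873]
tool_rot: [-180.0, 0.1, 1.4]
wrist_force: [0.5, -0.5, 0.5]
width: 0.004
gripper_force: 0.0
time_s: 51.33
position: [0.4291, -0.2079, 0.2962]
tool_rot: [-179.9, 0.1, 1.3]
wrist_force: [-0.1, 0.6, 0.0]
width: 0.001
gripper_force: 0.0
[ 0.42927696 -0.20743365  0.29626412] 51.3833
```

View pics/w9.png

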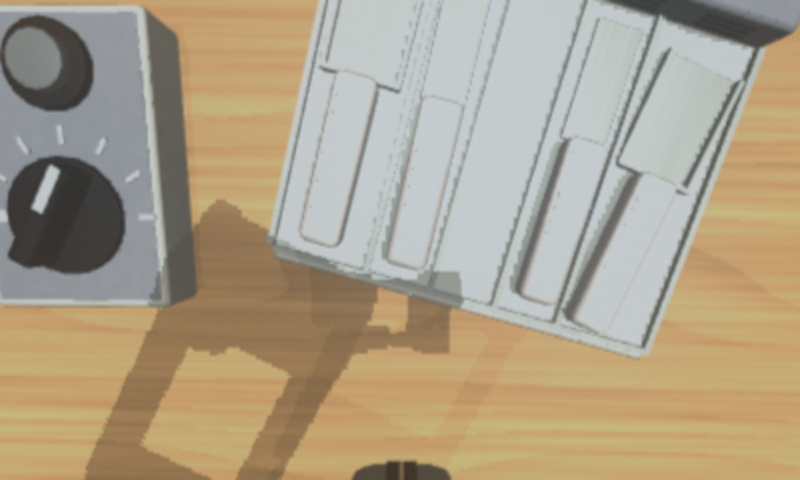

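The dial points at notch 4 (mark (100,143)), the button is released, and all four instruments lie flat in their compartments with heads at the vent.

```bash
python3 -c "
from bench import ctrl
print(ctrl.close_job())"
```

```text
the job is handed in; nothing more can be done
None
```

I handed the job in at about 51 s. All four instruments (two scoops, two spatulas) lie flat with heads to the vent, the dial stands at notch 4, and the start button was pressed and released. One scoop was knocked about 6° askew but is still within tolerance by my measurements. The judge's verdict was not shown.

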